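# Stack and press-check a slip-clutch disc pack

## Robot

A 6-joint arm with a two-finger parallel gripper is mounted at the origin on the work surface. World frame = base frame: x ahead of the robot, y to its left, z up, the work surface at z = 0. Lengths are in m, angles in degrees, forces in N, time in s.
With the tool pointing down it reaches from about 0.375 to 0.9 m from the base axis. Payload 3.1 kg.
Tool frame: the origin (TCP) lies between the finger pads; the fingertips stand 22 mm ahead of it and the grasp point (between the pads) lies 3 mm ahead of it; y points along the fingers, x is the direction in which the jaws open and shut, and the axes are right-handed (so a half turn about y gives the same grasp; the last joint's range is limited). The gripper opens to 87 mm and grips with 3 to 60 N. Pads are 19 mm wide; open, the fingers measure 117 mm over their backs; the gripper's body (75 mm by 190 mm) begins 51 mm behind the grasp point.
Start: joints at [64.887, 30.224, 82.088, -0, 67.689, -10.227], TCP at [0.161, 0.604, 0.245] pointing down, gripper open.
Joint ranges: [-176.69, 176.69], [-43.24, 126.21], [12.49, 139.97], [-82, 262], [0, 151.66], [-163.58, 163.58]. Speed limits (degrees/s): [159.86, 159.86, 180, 180, 180, 180].

## Interface

Orientations are given as a 3x3 rotation matrix whose columns are the frame's x, y, z axes.
In Python, from rig import bot, imaging, workorder gives the robot as it stands. The module is installed in compiled form; this text tells all that it offers.
- The arm moves only by the tool drive_tool, never from a script. Its argument "commands" is a list of rows, each an object of numbers: "dx", "dy", "dz": the shift along the tool's x, y, z normalised to -1 to 1, where 1 is 4 cm; "wx", "wy", "wz": the turn, a rotation vector about the tool's x, y, z normalised to -1 to 1, where 1 is pi/2 rad; "grip": the finger opening in mm, from 0 to 87. In form: [{"dx": .., "dy": .., "dz": .., "wx": .., "wy": .., "wz": .., "grip": ..}, ...]. A call has 1 to 8 rows; each row shifts and turns the commanded pose from where the row before left it, along the tool's axes as they then stand; what a row does not reach is not made up. A row lasts 1/8 s, in which the tool goes at most 62.5 mm and 10.7 degrees, less where a joint would pass 70% of its speed; a pose out of reach is approached as far as the arm can. A call with a number of a shift or a turn outside -1 to 1 is refused whole. A call with a gripper value outside its range is refused whole. The fingers move at their own pace and stop on an object; the grip force is fixed at half the most. Time passes only in rows, so rows that do not move let the fingers close. It gives the time, the measured TCP pose, the force and the opening at its end, in the units of the state.
- bot.read_state(): the state, without advancing time (a new reading comes with each control period).
- imaging.capture(name): name is "side" or "top" or "wrist"; returns (picture, depth): 420x560x3 uint8, red, green, blue; 420x560 float32, m along the optical axis (not along the pixel's ray), 0 where there is no reading.
- imaging.get_calibration(name): a dict with "mtx" (3x3 intrinsics, pixels), "world_to_cam" (4x4, takes a point from world to camera coordinates). Camera axes: x right, y down, z forward; pixel columns grow to the right and rows downward; lengths in m; the calibration is good to about 2 mm. The wrist camera is an equidistant fisheye: a pixel r from the principal point sees the ray r / f radians off the axis. A picture is of the moment at which its call begins: read the wrist's pose just before it. get_calibration takes no time and is no camera call; for the wrist camera it gives the pose at the moment of the call.
- workorder.hand_in(): hands the job in, once; it reports no verdict.
The state is a dict: "time_s": time; "joint_positions": joint angles; "qvel": joint speeds; "tau": joint torques, N m; "position": TCP position; "tcp_rot": TCP orientation; "force": force on the tool from outside, world axes, zero at the start; "moment": the same for the moment, N m; "opening": opening from 0.0 (shut) to 1.0 (fully open).
Only numpy, scipy, OpenCV 4.12 (cv2) and the standard library are available. Lean on these libraries where they do the work, as an engineer would, in place of code of your own. Each camera call takes 0.05 s, during which the arm holds its last target. There are 200 camera calls.

## Task

Build the clutch pack on the sprung plate of the blue hub: first the dark steel backing disc, then the reddish-brown friction lining, then the bright aluminium cover, each centred and flat. Lower each disc gently until you feel it rest before you let go of it. When the three are stacked, proof the pack: push straight down on top of the cover until the sprung plate is against its stop, without ramming it, hold a steady push of about 20 N there for a second, then let it rise again and leave the pack centred on it; do not disturb the bottle, the steel ring or the screwdriver.

Things in the scene. Friction and masses are not known exactly. Their poses are not given: they have to be found in the camera images.
- plate (a joint): Sprung round plate on the hub: 0 = fully up, 0.010 m = fully down against a rigid stop. A preloaded spring under it pushes up with about 9.6 N at 0 and 17.6 N at 0.010; carrying the whole pack it stays up (sagging under 1 mm), and pushing that pack fully down takes a further 9 to 12 N; on the stop it is stiff, so more push barely moves it.
- plate_top (a point): Centre of the plate's top face, z up. The plate is bright steel, 82 mm across, 8 mm thick, with a fine dark circle 69 mm across marked on it; its top stands 44 mm above the bench when up, and it moves down 10 mm with the joint. It is flat, with no post or rim.
- hub: Blue round hub base fixed on the bench, 110 mm across, 24 mm high, carrying the sprung plate on its axis. Origin: centre of its underside.
- backing: Dark steel disc, 66 mm across, 14 mm thick, about 0.35 kg (varies), lying flat on the bench. Origin: centre of its underside; z is the disc's axis, towards its upper face.
- lining: Reddish-brown friction disc, 60 mm across, 12 mm thick, about 70 g, lying on one of the two sloped bays of the rack. Origin: centre of its underside; z is its axis, square to its face (tilted 35 degrees on the slope).
- cover: Bright aluminium disc with a brass-coloured eye, 60 mm across, 14 mm thick, about 100 g, lying on the other sloped bay. Origin: centre of its underside; z is its axis, square to its face (tilted 35 degrees on the slope).
- rack: Fixed drain rack: green base 100 x 200 x 8 mm, two aluminium bays 130 mm apart in y. Each bay: a 34 mm wide bar rising 35 degrees along the rack's +x, its face looking to -x and up; a lip 6 mm proud at its low end carries the disc, which overhangs the bar 13 mm each side along y (25 mm free below). Origin: centre of base underside; x points roughly away from the robot.
- bay_left (a point): Point on the slope under the centre of the disc seated in the rack's +y bay, 45 mm above the bench. Either lining or cover starts here.
- bay_right (a point): The same point of the rack's -y bay.
- bottle: Bystander: white bottle with red cap, 52 mm across, 150 mm high, standing. Origin: centre of its underside.
- ring: Bystander: turned steel ring, 90 mm across, 50 mm high, standing. Origin: centre of its underside.
- driver: Bystander: screwdriver with an orange handle, 190 mm long, lying on the bench beyond the rack. Origin: on its underside.
There are look-alikes about, which are no part of the job. What is meant by the backing is not red or turquoise, and is the smaller of those in its own colour.

How it is judged:
By the outcome, as a careful person would: the job done as asked, in the order asked, and still so for the second after the job is handed in, with the robot touching nothing.
It also fails if it takes over 72 s, if anything falls off the work surface, if the arm or the gripper's body presses on something with over 40 N, if the wrist force passes 120 N, or if a joint passes its speed limit or range.

## Working session

There is one attempt and no reset: what is moved stays moved. The work goes in short steps, Python scripts to look and compute and a tool call to move; the robot and the scene stay as the last step left them, time stands still between calls to the robot, and variables do not carry over. Pictures are saved under pics/ and viewed, on a budget of 10 in all, crops included, one or two more only if the job needs it, and the job is handed in when it is done.

Besides the shell and the picture viewer there is one more tool, called in YAML: its name, and indented under it one key for each argument. drive_tool: Moves the arm, as the interface text tells. Its arguments: {"type":"object","properties":{"commands":{"type":"array"}},"required":["commands"]}

```bash
mkdir -p pics; cat > h.py <<'E'
import numpy as np, cv2
from rig import bot, imaging, workorder
def cap(n,f=None):
    c=imaging.get_calibration(n); p,d=imaging.capture(n)
    if f: cv2.imwrite(f,p[:,:,::-1]); np.savez(f[:-4],p=p,d=d,K=c['mtx'],T=c['world_to_cam'])
    return p,d,np.array(c['mtx']),np.array(c['world_to_cam'])
def cloud(d,K,T,fish=False):
    v,u=np.mgrid[:d.shape[0],:d.shape[1]].astype(float)
    a=(u-K[0,2])/K[0,0]; b=(v-K[1,2])/K[1,1]
    if fish:
        r=np.hypot(a,b)+1e-9; s=np.tan(np.minimum(r,1.5))/r; a=a*s;b=b*s
    P=np.stack([a*d,b*d,d],-1)
    R=T[:3,:3]; return (P-T[:3,3])@R   # R^T (P-t)
E
python3 - <<'E'
from h import *
s=bot.read_state(); print({k:np.round(v,3).tolist() for k,v in s.items()})
a=cap('top','pics/top0.png');b=cap('side','pics/side0.png')
print(a[2],a[3],b[2],b[3])
cv2.imwrite('pics/both.png',np.vstack([a[0],b[0]])[:,:,::-1])
E
```

```text
{'time_s': 0.0, 'joint_positions': [64.889, 30.28, 82.158, -0.0, 67.686, -10.228], 'qvel': [0.064, -0.022, -0.176, 0.01, -0.138, -0.018], 'tau': [-0.0, -44.004, -17.659, 0.063, 0.058, -0.0], 'position': [0.16, 0.603, 0.244], 'tcp_rot': [[0.257, -0.001, -0.966], [0.966, -0.002, 0.257], [-0.002, -1.0, 0.0]], 'force': [0.039, 0.675, 0.069], 'moment': [-0.043, 0.031, -0.006], 'opening': 0.995}
[[396.22160567   0.         276.5602237 ]
 [  0.         396.22160567 209.33886586]
 [  0.           0.           1.        ]] [[-1.25254492e-01 -9.92124490e-01  5.56210360e-04  7.18579403e-02]
 [-9.71847766e-01  1.22581777e-01 -2.01210406e-01  5.91954536e-01]
 [ 1.99557591e-01 -2.57430590e-02 -9.79547887e-01  9.72939775e-01]
 [ 0.00000000e+00  0.00000000e+00  0.00000000e+00  1.00000000e+00]] [[507.90489517   0.         277.35444401]
 [  0.         507.90489517 213.68345009]
 [  0.           0.           1.        ]] [[ 0.93115455 -0.36460658  0.00363892 -0.55109073]
 [-0.21099137 -0.54692833 -0.81015557  0.15709185]
 [ 0.29737828  0.75361226 -0.58620365  0.86994683]
 [ 0.          0.          0.          1.        ]]
```

View pics/top0.png

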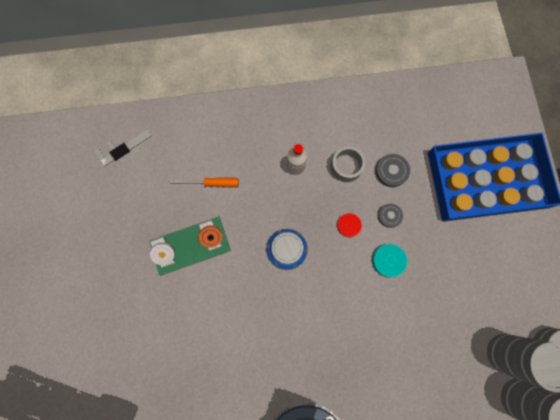

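View pics/side0.png

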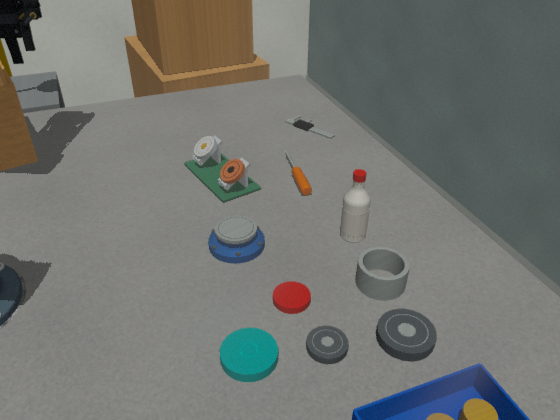

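Top view: the look-alikes for the backing are the large dark disc (393,170), the small dark disc (391,215), the red disc (349,225) and the turquoise disc (390,260). By the description it's the small dark disc, at (391,215) in top and (327,343) in side. The lining is at (210,237), the cover at (161,254) and the hub at (287,249).

```bash
python3 - <<'E'
from h import *
for cam in ['top','side']:
    z=np.load(f'pics/{cam}0.npz'); p,d,K,T=z['p'],z['d'],z['K'],z['T']
    W=cloud(d,K,T)
    def reg(n,u,v,zl,zh,r=30):
        m=np.zeros(d.shape,bool); m[max(v-r,0):v+r,u-r:u+r]=1
        m&=(W[...,2]>zl)&(W[...,2]<zh)&(d>0)
        # component nearest
        nl,lab,st,ce=cv2.connectedComponentsWithStats(m.astype(np.uint8))
        k=1+np.argmax(st[1:,4]); m=lab==k
        pts=W[m]; (c,r_)=cv2.minEnclosingCircle(pts[:,:2].astype(np.float32))
        print(cam,n,'mec',np.round(c,4),'r',round(r_,4),'mean',pts.mean(0).round(4),'zmax',np.percentile(pts[:,2],[5,50,95]).round(4),m.sum())
    if cam=='top': L=[('small',391,215,.008,.03,22),('big',393,170,.008,.04,25),('plate',287,249,.036,.06,30),('hub',287,249,.015,.033,30),('bottle',298,158,.01,.2,22),('ring',348,163,.03,.07,25),('rackall',190,245,.004,.1,45)]
    else: L=[('small',327,343,.008,.03,30),('big',406,333,.008,.04,35),('plate',236,235,.036,.06,35),('ring',382,272,.03,.07,35),('rackall',222,170,.004,.1,45)]
    for l in L: reg(*l)
    # discs on slope: plane fits
    for n,u,v in ([('lining',210,237),('cover',161,254)] if cam=='top' else [('lining',232,171),('cover',206,151)]):
        r=14; a=W[v-r:v+r,u-r:u+r].reshape(-1,3); a=a[a[:,2]>.03]
        print(cam,n,len(a),a.mean(0).round(4),a.min(0).round(4),a.max(0).round(4))
    bx=W[...,2]; print('bench z',np.median(bx[200:250,90:120]) if cam=='top' else np.median(bx[300:340,120:180]))
a=cv2.imread('pics/top0.png')[205:285,130:310]; b=cv2.imread('pics/side0.png')[110:390,170:450]
b=cv2.resize(b,(560,560),interpolation=3); a=cv2.resize(a,(720,320),interpolation=3)
cv2.imwrite('pics/crop1.png',b)
E
```

```text
top small mec [ 0.5517 -0.3092] r 0.0331 mean [ 0.5509 -0.3088  0.0146] zmax [0.0108 0.0146 0.0182] 461
top big mec [ 0.6755 -0.3377] r 0.047 mean [ 0.675  -0.3361  0.0203] zmax [0.0159 0.0206 0.0236] 884
top plate mec [ 0.4953 -0.0172] r 0.0409 mean [ 0.4951 -0.017   0.0444] zmax [0.0413 0.0444 0.0475] 767
top hub mec [ 0.4956 -0.0169] r 0.0548 mean [ 0.4907 -0.015   0.0216] zmax [0.0162 0.0217 0.0263] 533
top bottle mec [ 0.7221 -0.0716] r 0.026 mean [ 0.7126 -0.0688  0.0952] zmax [0.0274 0.0992 0.151 ] 483
top ring mec [ 0.7052 -0.2115] r 0.0459 mean [ 0.7042 -0.2119  0.047 ] zmax [0.0331 0.0493 0.0533] 438
top rackall mec [0.538  0.2413] r 0.1105 mean [0.5347 0.2389 0.0268] zmax [0.0056 0.0099 0.067 ] 2748
top lining 484 [0.551  0.1774 0.0563] [0.5207 0.1477 0.0305] [0.5847 0.2055 0.0744]
top cover 521 [0.5206 0.2997 0.0712] [0.3901 0.0238 0.0304] [0.5573 0.3325 1.0721]
bench z 3.9881162962447606e-05
side small mec [ 0.5538 -0.3114] r 0.0341 mean [ 0.5521 -0.3133  0.0141] zmax [0.0115 0.0143 0.0161] 1186
side big mec [ 0.6781 -0.3394] r 0.0479 mean [ 0.6747 -0.3444  0.0195] zmax [0.0129 0.0201 0.0221] 2341
side plate mec [ 0.4983 -0.0185] r 0.0428 mean [ 0.4968 -0.0225  0.0437] zmax [0.0396 0.044  0.0459] 969
side ring mec [ 0.7068 -0.2152] r 0.0464 mean [ 0.7044 -0.2183  0.0438] zmax [0.0317 0.0457 0.0513] 1268
side rackall mec [0.5384 0.238 ] r 0.112 mean [0.5372 0.2268 0.0283] zmax [0.006  0.0138 0.0657] 2550
side lining 529 [0.551  0.1659 0.0564] [ 0.2876 -0.7706  0.0301] [0.5852 0.2069 0.6392]
side cover 482 [0.5236 0.2876 0.058 ] [ 0.2876 -0.7706  0.0301] [0.5586 0.3352 0.6392]
bench z 0.00010663717685308169
```

View pics/crop1.png

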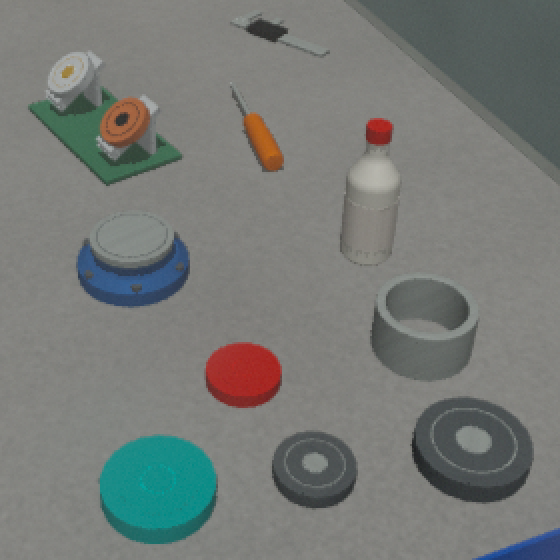

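The crop shows the small dark disc at its (314,468), about 66 mm across. The big dark disc (472,447) measures 94 mm, and the turquoise and red ones don't fit the description, so the choice is confirmed. I'll move there.

drive_tool:
  commands:
    - {"dx":-1,"dz":-1,"grip":87}
    - {"dx":-1,"dz":-1,"grip":87}
    - {"dx":-1,"dz":-1,"grip":87}
    - {"dx":-1,"dz":-1,"grip":87}
    - {"dx":-1,"dz":-1,"grip":87}
    - {"dx":-1,"dz":-1,"grip":87}
    - {"dx":-1,"dz":-1,"grip":87}
    - {"dx":-1,"dz":-1,"grip":87}

```text
schema error: expected keys dx, dy, dz, wx, wy, wz, grip
```

drive_tool:
  commands:
    - {"dx":-1,"dy":0,"dz":-1,"wx":0,"wy":0,"wz":0,"grip":87}
    - {"dx":-1,"dy":0,"dz":-1,"wx":0,"wy":0,"wz":0,"grip":87}
    - {"dx":-1,"dy":0,"dz":-1,"wx":0,"wy":0,"wz":0,"grip":87}
    - {"dx":-1,"dy":0,"dz":-1,"wx":0,"wy":0,"wz":0,"grip":87}
    - {"dx":-1,"dy":0,"dz":-1,"wx":0,"wy":0,"wz":0,"grip":87}
    - {"dx":-1,"dy":0,"dz":-1,"wx":0,"wy":0,"wz":0,"grip":87}
    - {"dx":-1,"dy":0,"dz":-1,"wx":0,"wy":0,"wz":0,"grip":87}
    - {"dx":-1,"dy":0,"dz":-1,"wx":0,"wy":0,"wz":0,"grip":87}

```text
time_s: 1.1
position: [0.3882, 0.2109, 0.2445]
tcp_rot: [[0.257, 0.0, -0.966], [0.966, 0.0, 0.257], [0.0, -1.0, -0.0]]
force: [1.4, -0.1, 1.0]
opening: 1.0
```

drive_tool:
  commands:
    - {"dx":-1,"dy":0,"dz":-1,"wx":0,"wy":0,"wz":0,"grip":87}
    - {"dx":-1,"dy":0,"dz":-1,"wx":0,"wy":0,"wz":0,"grip":87}
    - {"dx":-1,"dy":0,"dz":-1,"wx":0,"wy":0,"wz":0,"grip":87}
    - {"dx":-1,"dy":0,"dz":-1,"wx":0,"wy":0,"wz":0,"grip":87}
    - {"dx":-1,"dy":0,"dz":-1,"wx":0,"wy":0,"wz":0,"grip":87}
    - {"dx":-1,"dy":0,"dz":-1,"wx":0,"wy":0,"wz":0,"grip":87}
    - {"dx":-1,"dy":0,"dz":-1,"wx":0,"wy":0,"wz":0,"grip":87}
    - {"dx":-1,"dy":0,"dz":0,"wx":0,"wy":0,"wz":0,"grip":87}

```text
time_s: 2.1
position: [0.5782, -0.1714, 0.244]
tcp_rot: [[0.257, 0.002, -0.966], [0.966, -0.001, 0.257], [-0.001, -1.0, -0.002]]
force: [-1.0, 0.9, -0.0]
opening: 0.998
```

drive_tool:
  commands:
    - {"dx":-1,"dy":0,"dz":0,"wx":0,"wy":0,"wz":0,"grip":87}
    - {"dx":-1,"dy":0,"dz":0,"wx":0,"wy":0,"wz":0,"grip":87}
    - {"dx":-1,"dy":0,"dz":0,"wx":0,"wy":0,"wz":0,"grip":87}
    - {"dx":-0.58,"dy":0,"dz":-0.3,"wx":0,"wy":0,"wz":0,"grip":87}
    - {"dx":0,"dy":0.8,"dz":0,"wx":0,"wy":0.111,"wz":0,"grip":87}
    - {"dx":0,"dy":0.8,"dz":0,"wx":0,"wy":0.111,"wz":0,"grip":87}
    - {"dx":0,"dy":0.4,"dz":0,"wx":0,"wy":0.111,"wz":0,"grip":87}
    - {"dx":0,"dy":0,"dz":0,"wx":0,"wy":0,"wz":0,"grip":87}

```text
time_s: 3.1
position: [0.5496, -0.3093, 0.1625]
tcp_rot: [[0.704, -0.004, -0.71], [0.71, 0.003, 0.704], [-0.0, -1.0, 0.005]]
force: [0.6, -0.2, 0.5]
opening: 1.001
```

```bash
python3 - <<'E'
from h import *
s=bot.read_state(); R=np.array(s['tcp_rot']);print(np.round(s['position'],4),R.round(3).tolist(),s['joint_positions'])
p,d,K,T=cap('wrist','pics/w1.png'); print(K.round(1).tolist()); 
cw=-T[:3,:3].T@T[:3,3]; print('cam in tool',(R.T@(cw-s['position'])).round(4),'axis in tool',(R.T@T[2,:3]).round(3))
W=cloud(d,K,T,True)
m=(abs(W[...,2]-.014)<.004)&(d>0)&(np.hypot(W[...,0]-.552,W[...,1]+.31)<.045)
q=W[m]; print(m.sum(),cv2.minEnclosingCircle(q[:,:2].astype(np.float32)),q.mean(0))
# mid-range centre over top face
t=q[q[:,2]>.0125]; print(len(t),cv2.minEnclosingCircle(t[:,:2].astype(np.float32)),t.mean(0))
E
```

```text
[ 0.5496 -0.3093  0.1625] [[0.704, -0.004, -0.71], [0.71, 0.003, 0.704], [-0.0, -1.0, 0.005]] [-3.95017427e+01  3.62894665e+01  8.52531443e+01 -7.45003562e-04
  5.87267782e+01 -8.47569374e+01]
[[325.2, 0.0, 277.4], [0.0, 325.2, 209.7], [0.0, 0.0, 1.0]]
cam in tool [ 0.001  -0.1414  0.0739] axis in tool [ 0.     0.964 -0.266]
3890 ((0.5517047643661499, -0.3070807158946991), 0.03318518027663231) [ 0.55114121 -0.30637226  0.01524215]
3872 ((0.5517047643661499, -0.3070807158946991), 0.03318518027663231) [ 0.55123649 -0.30646308  0.01526036]
```

View pics/w1.png

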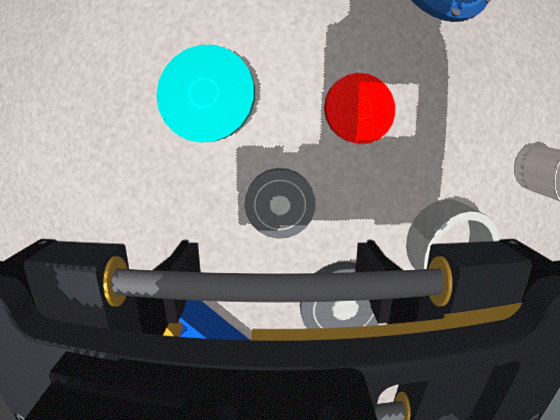

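The wrist view shows the small disc at (279,203), clear of the red, turquoise and big discs. Next I descend part way.

drive_tool:
  commands:
    - {"dx":0.06,"dy":1,"dz":-0.03,"wx":0,"wy":0,"wz":0,"grip":87}
    - {"dx":0,"dy":1,"dz":0,"wx":0,"wy":0,"wz":0,"grip":87}
    - {"dx":0,"dy":0.9,"dz":0,"wx":0,"wy":0,"wz":0,"grip":87}
    - {"dx":0,"dy":0,"dz":0,"wx":0,"wy":0,"wz":0,"grip":87}
    - {"dx":0,"dy":0,"dz":0,"wx":0,"wy":0,"wz":0,"grip":87}

```text
time_s: 3.78
position: [0.5545, -0.3101, 0.0503]
tcp_rot: [[0.704, 0.002, -0.71], [0.71, -0.002, 0.704], [0.0, -1.0, -0.003]]
force: [-0.0, 0.2, 0.5]
opening: 0.999
```

drive_tool:
  commands:
    - {"dx":0,"dy":0.4,"dz":0.03,"wx":0,"wy":0,"wz":0,"grip":87}
    - {"dx":0,"dy":0.2,"dz":0,"wx":0,"wy":0,"wz":0,"grip":87}
    - {"dx":0,"dy":0,"dz":0,"wx":0,"wy":0,"wz":0,"grip":87}
    - {"dx":0,"dy":0,"dz":0,"wx":0,"wy":0,"wz":0,"grip":60}
    - {"dx":0,"dy":0,"dz":0,"wx":0,"wy":0,"wz":0,"grip":60}
    - {"dx":0,"dy":0,"dz":0,"wx":0,"wy":0,"wz":0,"grip":60}
    - {"dx":0,"dy":0,"dz":0,"wx":0,"wy":0,"wz":0,"grip":60}

```text
time_s: 4.65
position: [0.5526, -0.3086, 0.0248]
tcp_rot: [[0.705, 0.0, -0.709], [0.709, -0.0, 0.705], [-0.0, -1.0, -0.0]]
force: [-0.9, -1.3, 1.5]
opening: 0.748
```

```bash
python3 - <<'E'
from h import *
s=bot.read_state(); print({k:np.round(s[k],4).tolist() for k in ['position','force','moment','opening']})
E
```

```text
{'position': [0.5526, -0.3086, 0.0248], 'force': [-0.8669, -1.2949, 1.5376], 'moment': [-0.1258, 0.1013, 0.1367], 'opening': 0.7479}
```

drive_tool:
  commands:
    - {"dx":0,"dy":0,"dz":0,"wx":0,"wy":0,"wz":0,"grip":85}
    - {"dx":0,"dy":0,"dz":0,"wx":0,"wy":0,"wz":0,"grip":85}
    - {"dx":0,"dy":0,"dz":0,"wx":0,"wy":0.1,"wz":0,"grip":85}
    - {"dx":0,"dy":0,"dz":0,"wx":0,"wy":0.1,"wz":0,"grip":85}
    - {"dx":0,"dy":0,"dz":0,"wx":0,"wy":0.1,"wz":0,"grip":85}
    - {"dx":0,"dy":0,"dz":0,"wx":0,"wy":0.1,"wz":0,"grip":85}
    - {"dx":0,"dy":0,"dz":0,"wx":0,"wy":0.1,"wz":0,"grip":85}
    - {"dx":0,"dy":0,"dz":0,"wx":0,"wy":0.1,"wz":0,"grip":85}

```text
time_s: 5.65
position: [0.5525, -0.3083, 0.0244]
tcp_rot: [[0.987, -0.0, 0.159], [-0.159, 0.0, 0.987], [-0.0, -1.0, 0.0]]
force: [0.4, -1.3, -0.3]
opening: 0.978
```

drive_tool:
  commands:
    - {"dx":0,"dy":0,"dz":0,"wx":0,"wy":0.1,"wz":0,"grip":85}
    - {"dx":0,"dy":0,"dz":0,"wx":0,"wy":0.1,"wz":0,"grip":85}
    - {"dx":0,"dy":0,"dz":0,"wx":0,"wy":0.1,"wz":0,"grip":85}
    - {"dx":0,"dy":0,"dz":0,"wx":0,"wy":0.1,"wz":0,"grip":85}
    - {"dx":0,"dy":0,"dz":0,"wx":0,"wy":0,"wz":0,"grip":60}
    - {"dx":0,"dy":0,"dz":0,"wx":0,"wy":0,"wz":0,"grip":60}
    - {"dx":0,"dy":0,"dz":0,"wx":0,"wy":0,"wz":0,"grip":60}
    - {"dx":0,"dy":0,"dz":0,"wx":0,"wy":0,"wz":0,"grip":60}

```text
time_s: 6.65
position: [0.5526, -0.3085, 0.0245]
tcp_rot: [[0.709, 0.0, 0.705], [-0.705, -0.0, 0.709], [0.0, -1.0, 0.0]]
force: [0.7, -1.0, -0.7]
opening: 0.749
```

drive_tool:
  commands:
    - {"dx":0,"dy":-0.3,"dz":0,"wx":0,"wy":0,"wz":0,"grip":60}
    - {"dx":0,"dy":-1,"dz":0,"wx":0,"wy":0,"wz":0,"grip":60}
    - {"dx":0,"dy":-1,"dz":0,"wx":0,"wy":0,"wz":0,"grip":60}
    - {"dx":0,"dy":-1,"dz":0,"wx":0,"wy":0,"wz":0,"grip":60}
    - {"dx":0,"dy":0,"dz":0,"wx":0,"wy":0,"wz":0,"grip":60}

```text
time_s: 7.28
position: [0.5543, -0.3098, 0.1604]
tcp_rot: [[0.709, 0.006, 0.705], [-0.705, -0.005, 0.709], [0.008, -1.0, 0.001]]
force: [0.6, -0.2, -4.1]
opening: 0.75
```

```bash
python3 - <<'E'
from h import *
for i in range(3):
  s=bot.read_state(); print({k:np.round(s[k],4).tolist() for k in ['position','tcp_rot','force','moment','opening']})
  p,d,K,T=cap('wrist')
W=cloud(d,K,T,True)
for h,c in ((.044,(.496,-.0175)),):
  m=(abs(W[...,2]-h)<.006)&(d>0)&(np.hypot(W[...,0]-c[0],W[...,1]-c[1])<.055); q=W[m]
  print(m.sum(),cv2.minEnclosingCircle(q[:,:2].astype(np.float32)) if m.sum() else 0)
E
```

```text
{'position': [0.5543, -0.3098, 0.1604], 'tcp_rot': [[0.709, 0.0063, 0.7052], [-0.7051, -0.0051, 0.7091], [0.0081, -1.0, 0.0009]], 'force': [0.5831, -0.2482, -4.1241], 'moment': [-0.0671, 0.1028, -0.0117], 'opening': 0.7504}
{'position': [0.5528, -0.3087, 0.1579], 'tcp_rot': [[0.709, 0.0022, 0.7052], [-0.7052, -0.0018, 0.709], [0.0028, -1.0, 0.0003]], 'force': [0.2552, 0.2908, -3.391], 'moment': [-0.0654, 0.1784, 0.0161], 'opening': 0.7482}
{'position': [0.5517, -0.3078, 0.1561], 'tcp_rot': [[0.709, -0.0011, 0.7052], [-0.7052, 0.0008, 0.709], [-0.0014, -1.0, -0.0002]], 'force': [-0.4571, 0.8988, -4.6116], 'moment': [-0.1203, 0.1329, 0.0588], 'opening': 0.7463}
3627 ((0.49766209721565247, -0.015009225346148014), 0.04217086359858513)
```

drive_tool:
  commands:
    - {"dx":-1,"dy":0,"dz":1,"wx":0,"wy":0,"wz":0,"grip":60}
    - {"dx":-1,"dy":0,"dz":1,"wx":0,"wy":0,"wz":0,"grip":60}
    - {"dx":-1,"dy":0,"dz":1,"wx":0,"wy":0,"wz":0,"grip":60}
    - {"dx":-1,"dy":0,"dz":1,"wx":0,"wy":0,"wz":0,"grip":60}
    - {"dx":-1,"dy":0,"dz":1,"wx":0,"wy":0,"wz":0,"grip":60}
    - {"dx":-0.8,"dy":0,"dz":0.8,"wx":0,"wy":0,"wz":0,"grip":60}
    - {"dx":-0.35,"dy":0,"dz":0.65,"wx":0,"wy":0,"wz":0,"grip":60}
    - {"dx":0,"dy":0,"dz":0,"wx":0,"wy":0,"wz":0,"grip":60}

```text
time_s: 8.43
position: [0.5589, 0.0503, 0.1546]
tcp_rot: [[0.711, -0.004, 0.703], [-0.703, 0.001, 0.711], [-0.003, -1.0, -0.002]]
force: [0.4, -0.1, -4.1]
opening: 0.753
```

drive_tool:
  commands:
    - {"dx":0,"dy":0,"dz":0,"wx":0,"wy":0,"wz":0,"grip":60}
    - {"dx":0,"dy":0,"dz":0,"wx":0,"wy":0,"wz":0,"grip":60}

```text
time_s: 8.68
position: [0.5595, 0.047, 0.1558]
tcp_rot: [[0.708, -0.002, 0.706], [-0.706, -0.0, 0.708], [-0.001, -1.0, -0.001]]
force: [-0.1, -0.8, -3.9]
opening: 0.753
```

```bash
cat >> h.py <<'E'
def circ(W,d,h,c,R,tol=.004,quiet=0):
    """fit fixed-radius circle edge to top-face pts at height h near c"""
    from scipy.optimize import least_squares
    m=(abs(W[...,2]-h)<tol)&(d>0)&(np.hypot(W[...,0]-c[0],W[...,1]-c[1])<R*1.3); q=W[m][:,:2]
    hull=cv2.convexHull(q.astype(np.float32))[:,0]
    f=least_squares(lambda x:np.hypot(*(hull-x[:2]).T)-x[2],[*c,R],loss='soft_l1',f_scale=.001)
    return len(q),f.x.round(4),cv2.minEnclosingCircle(q.astype(np.float32)),q.mean(0).round(4)
E
python3 - <<'E'
from h import *
z=np.load('pics/w1.npz'); print('backing w1',circ(cloud(z['d'],z['K'],z['T'],True),z['d'],.0145,(.552,-.308),.033))
for c,h in (('top','t'),('side','s')):
  z=np.load(f'pics/{c}0.npz'); W=cloud(z['d'],z['K'],z['T']); print(c,circ(W,z['d'],.0145,(.552,-.308),.033),circ(W,z['d'],.044,(.496,-.016),.041))
for i in range(2):
  s=bot.read_state(); print({k:np.round(s[k],4).tolist() for k in ['position','force']})
  p,d,K,T=cap('wrist','pics/w2.png')
  W=cloud(d,K,T,True)
  print(circ(W,d,.044,(.496,-.016),.041))
E
```

```text
backing w1 (3887, array([ 0.5518, -0.3071,  0.0328]), ((0.5517047643661499, -0.3070807158946991), 0.03318518027663231), array([ 0.5512, -0.3064]))
top (423, array([ 0.5514, -0.3092,  0.0323]), ((0.5517405271530151, -0.3091627359390259), 0.03314071521162987), array([ 0.5512, -0.3089])) (736, array([ 0.4954, -0.017 ,  0.0402]), ((0.49528902769088745, -0.017244065180420876), 0.040859829634428024), array([ 0.4951, -0.0171]))
side (1143, array([ 0.5533, -0.3108,  0.033 ]), ((0.5539680123329163, -0.3112785816192627), 0.033931415528059006), array([ 0.5525, -0.3125])) (914, array([ 0.4978, -0.018 ,  0.0411]), ((0.4982721209526062, -0.018477311357855797), 0.04276898875832558), array([ 0.4973, -0.0209]))
{'position': [0.5595, 0.047, 0.1558], 'force': [-0.0756, -0.7928, -3.9343]}
(975, array([ 0.4983, -0.0124,  0.0409]), ((0.4960455000400543, -0.0148564288392663), 0.04081617668271065), array([ 0.4862, -0.0252]))
{'position': [0.5597, 0.0469, 0.1561], 'force': [-1.1405, -0.0724, -3.8992]}
(977, array([ 0.4971, -0.0136,  0.0405]), ((0.493419885635376, -0.01700102537870407), 0.040634747594594955), array([ 0.4861, -0.0252]))
```

View pics/w2.png

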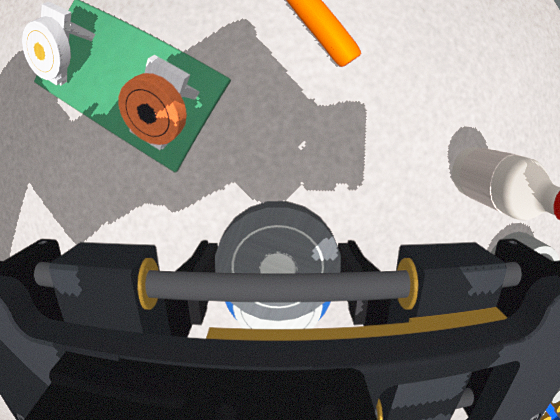

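The picture shows the held disc at (278,250), the lining at (152,107) and the cover at (42,48); the hub is hidden behind the disc. The corrected top and side measurements agree within 0.7 mm, so I take the hub as (0.4967, -0.016).

drive_tool:
  commands:
    - {"dx":0,"dy":0,"dz":-1,"wx":0,"wy":0,"wz":0,"grip":60}
    - {"dx":0,"dy":0,"dz":-0.8,"wx":0,"wy":0,"wz":0,"grip":60}
    - {"dx":0,"dy":0.4,"dz":-0.42,"wx":0,"wy":0,"wz":0,"grip":60}
    - {"dx":0,"dy":0.9,"dz":0,"wx":0,"wy":0,"wz":0,"grip":60}
    - {"dx":0,"dy":0.6,"dz":0,"wx":0,"wy":0,"wz":0,"grip":60}
    - {"dx":0,"dy":0.15,"dz":0,"wx":0,"wy":0,"wz":0,"grip":60}
    - {"dx":0,"dy":0,"dz":0,"wx":0,"wy":0,"wz":0,"grip":60}
    - {"dx":0,"dy":0,"dz":0,"wx":0,"wy":0,"wz":0,"grip":60}

```text
time_s: 9.78
position: [0.4983, -0.0152, 0.0755]
tcp_rot: [[0.709, 0.002, 0.705], [-0.705, -0.001, 0.709], [0.002, -1.0, 0.001]]
force: [0.0, 0.3, -4.5]
opening: 0.751
```

drive_tool:
  commands:
    - {"dx":0,"dy":0.025,"dz":0,"wx":0,"wy":0,"wz":0,"grip":60}
    - {"dx":0,"dy":0.025,"dz":0,"wx":0,"wy":0,"wz":0,"grip":60}
    - {"dx":0,"dy":0.025,"dz":0,"wx":0,"wy":0,"wz":0,"grip":60}

```text
time_s: 10.15
position: [0.4975, -0.0149, 0.0717]
tcp_rot: [[0.709, 0.0, 0.705], [-0.705, -0.0, 0.709], [0.0, -1.0, 0.0]]
force: [-0.5, -0.6, -3.8]
opening: 0.745
```

drive_tool:
  commands:
    - {"dx":0,"dy":0.025,"dz":-0.03,"wx":0,"wy":0,"wz":0,"grip":60}
    - {"dx":0,"dy":0.02,"dz":0,"wx":0,"wy":0,"wz":0,"grip":60}
    - {"dx":0,"dy":0,"dz":0,"wx":0,"wy":0,"wz":0,"grip":60}

```text
time_s: 10.52
position: [0.4965, -0.0158, 0.0696]
tcp_rot: [[0.709, -0.0, 0.705], [-0.705, 0.0, 0.709], [-0.0, -1.0, -0.0]]
force: [0.1, -0.6, -3.7]
opening: 0.746
```

drive_tool:
  commands:
    - {"dx":0,"dy":0.02,"dz":0,"wx":0,"wy":0,"wz":0,"grip":60}
    - {"dx":0,"dy":0,"dz":0,"wx":0,"wy":0,"wz":0,"grip":60}

```text
time_s: 10.78
position: [0.4966, -0.0158, 0.0689]
tcp_rot: [[0.709, -0.0, 0.705], [-0.705, 0.0, 0.709], [-0.0, -1.0, -0.0]]
force: [0.3, -0.2, -3.9]
opening: 0.747
```

drive_tool:
  commands:
    - {"dx":0,"dy":0.02,"dz":0,"wx":0,"wy":0,"wz":0,"grip":60}
    - {"dx":0,"dy":0,"dz":0,"wx":0,"wy":0,"wz":0,"grip":60}

```text
time_s: 11.02
position: [0.4966, -0.0158, 0.0685]
tcp_rot: [[0.709, 0.0, 0.705], [-0.705, -0.0, 0.709], [0.0, -1.0, 0.0]]
force: [-0.6, 0.1, 0.3]
opening: 0.746
```

drive_tool:
  commands:
    - {"dx":0,"dy":0,"dz":0,"wx":0,"wy":0,"wz":0,"grip":85}
    - {"dx":0,"dy":0,"dz":0,"wx":0,"wy":0,"wz":0,"grip":85}
    - {"dx":0,"dy":-0.2,"dz":0,"wx":0,"wy":0,"wz":0,"grip":87}
    - {"dx":0,"dy":-0.8,"dz":0,"wx":0,"wy":0,"wz":0,"grip":87}
    - {"dx":0,"dy":-1,"dz":-0.8,"wx":0,"wy":0,"wz":0,"grip":87}
    - {"dx":0,"dy":-0.5,"dz":-0.8,"wx":0,"wy":0,"wz":0,"grip":87}
    - {"dx":0,"dy":0,"dz":-0.6,"wx":0,"wy":0,"wz":0,"grip":87}
    - {"dx":0,"dy":0,"dz":0,"wx":0,"wy":0,"wz":0,"grip":87}

```text
time_s: 12.02
position: [0.4338, -0.0788, 0.169]
tcp_rot: [[0.707, 0.001, 0.707], [-0.707, -0.0, 0.707], [0.001, -1.0, 0.0]]
force: [0.3, -0.0, 0.5]
opening: 0.999
```

```bash
python3 - <<'E'
from h import *
for i in range(2):
  s=bot.read_state(); print({k:np.round(s[k],4).tolist() for k in ['position','force']})
  p,d,K,T=cap('wrist','pics/w3.png')
  W=cloud(d,K,T,True)
  print('plate',circ(W,d,.044,(.4967,-.016),.041)); print('back',circ(W,d,.0585,(.4967,-.016),.033))
p,d,K,T=cap('top','pics/top1.png'); W=cloud(d,K,T); print('top plate',circ(W,d,.043,(.4967,-.016),.041,.005)); print('back',circ(W,d,.0585,(.4967,-.016),.033))
# rack discs: plane fit with colour-independent: points >25mm
for cam,dz in (('top',(.0009,.0007)),('side',(-.0008,.0023))):
  z=np.load(f'pics/{cam}0.npz'); W=cloud(z['d'],z['K'],z['T']).reshape(-1,3)+[*dz,0]; 
  for n,c in (('lin',(.551,.178)),('cov',(.521,.30))):
    q=W[(np.hypot(W[:,0]-c[0],W[:,1]-c[1])<.045)&(W[:,2]>.025)&(W[:,2]<.12)]
    ax=np.array([-.974*np.sin(.6109),-.225*np.sin(.6109),np.cos(.6109)]) 
    for it in range(6):
      h=q@ax; hm=np.percentile(h,75); f=q[abs(h-np.median(h[abs(h-hm)<.006]))<.004]; 
      u,s_,v=np.linalg.svd(f-f.mean(0)); ax=v[2]*np.sign(v[2][2])
    e1=np.cross([0,0,1],ax); e1/=np.linalg.norm(e1); e2=np.cross(ax,e1)
    m=f.mean(0); uv=np.stack([(f-m)@e1,(f-m)@e2],1).astype(np.float32); (cc,r)=cv2.minEnclosingCircle(uv)
    print(cam,n,len(f),'axis',ax.round(3),'tilt',np.degrees(np.arccos(ax[2])).round(1),'az',np.degrees(np.arctan2(-ax[1],-ax[0])).round(1),'centre',(m+cc[0]*e1+cc[1]*e2).round(4),'r',round(r,4),'mean',m.round(4))
E
```

```text
{'position': [0.4338, -0.0788, 0.169], 'force': [0.3191, -0.0324, 0.5037]}
plate (2155, array([ 0.4963, -0.0146,  0.0407]), ((0.4963442087173462, -0.014596251770853996), 0.04116334393620491), array([ 0.4944, -0.0169]))
back (5585, array([ 0.4963, -0.0143,  0.0326]), ((0.4962565302848816, -0.014474938623607159), 0.03325445204973221), array([ 0.4962, -0.0144]))
{'position': [0.4345, -0.0785, 0.1687], 'force': [-0.1008, -0.3954, 0.6005]}
plate (2140, array([ 0.4962, -0.0146,  0.0406]), ((0.4961574971675873, -0.014559491537511349), 0.04112253710627556), array([ 0.4941, -0.017 ]))
back (5609, array([ 0.4963, -0.0143,  0.0327]), ((0.49624505639076233, -0.014584002085030079), 0.033240217715501785), array([ 0.4963, -0.0144]))
top plate (200, array([ 0.4955, -0.0169,  0.0401]), ((0.49574601650238037, -0.01684030331671238), 0.0409156009554863), array([ 0.4947, -0.009 ]))
back (482, array([ 0.4954, -0.0165,  0.0322]), ((0.4954412579536438, -0.016493767499923706), 0.032914429903030396), array([ 0.496 , -0.0159]))
top lin 389 axis [-0.563 -0.124  0.817] tilt 35.2 az 12.4 centre [0.5458 0.1765 0.0542] r 0.0318 mean [0.5477 0.1771 0.0556]
top cov 400 axis [-0.556 -0.125  0.821] tilt 34.8 az 12.7 centre [0.5184 0.3042 0.0575] r 0.0303 mean [0.5188 0.3038 0.0577]
side lin 399 axis [-0.565 -0.132  0.814] tilt 35.5 az 13.1 centre [0.5451 0.1783 0.0526] r 0.0341 mean [0.5484 0.1754 0.0545]
side cov 324 axis [-0.562 -0.136  0.816] tilt 35.4 az 13.6 centre [0.5158 0.303  0.0536] r 0.0348 mean [0.5199 0.302  0.0563]
```

View pics/w3.png

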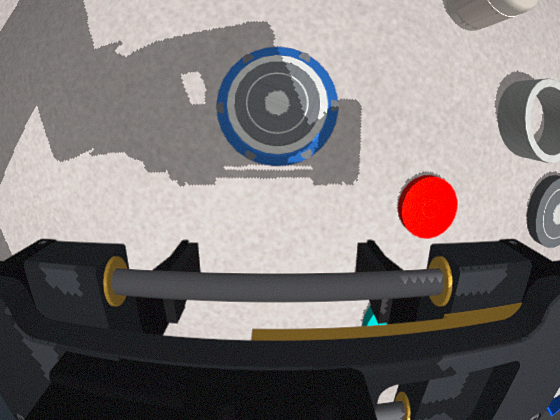

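The picture shows the backing on the plate at (277,102) with an even bright margin. The fits put its centre 0.3 mm from the plate's. Next is the lining.

drive_tool:
  commands:
    - {"dx":-0.6,"dy":0,"dz":0.95,"wx":0,"wy":0,"wz":0,"grip":87}
    - {"dx":-0.6,"dy":0,"dz":0.95,"wx":0,"wy":0,"wz":0,"grip":87}
    - {"dx":-0.6,"dy":0,"dz":0.95,"wx":0,"wy":0,"wz":0,"grip":87}
    - {"dx":-0.6,"dy":0,"dz":0.95,"wx":0,"wy":0,"wz":0,"grip":87}
    - {"dx":-0.6,"dy":0,"dz":0.95,"wx":0,"wy":0,"wz":0,"grip":87}
    - {"dx":-0.33,"dy":0,"dz":0.52,"wx":0,"wy":0,"wz":0,"grip":87}
    - {"dx":0,"dy":0,"dz":0,"wx":0,"wy":0.09,"wz":0,"grip":87}
    - {"dx":0,"dy":0,"dz":0,"wx":0,"wy":0.09,"wz":0,"grip":87}

```text
time_s: 13.18
position: [0.4888, 0.1669, 0.1676]
tcp_rot: [[0.482, -0.001, 0.876], [-0.876, 0.0, 0.482], [-0.0, -1.0, -0.0]]
force: [-0.1, -0.2, 0.5]
opening: 0.998
```

drive_tool:
  commands:
    - {"dx":0,"dy":0,"dz":0,"wx":0,"wy":0.09,"wz":0,"grip":87}
    - {"dx":0,"dy":0,"dz":0,"wx":0,"wy":0.09,"wz":0,"grip":87}
    - {"dx":0,"dy":0,"dz":0,"wx":0.0972,"wy":0,"wz":0,"grip":87}
    - {"dx":0,"dy":0,"dz":0,"wx":0.0972,"wy":0,"wz":0,"grip":87}
    - {"dx":0,"dy":0,"dz":0,"wx":0.0972,"wy":0,"wz":0,"grip":87}
    - {"dx":0,"dy":0,"dz":0,"wx":0.0972,"wy":0,"wz":0,"grip":87}
    - {"dx":0,"dy":0,"dz":0,"wx":0,"wy":0,"wz":0,"grip":87}
    - {"dx":0,"dy":0,"dz":0,"wx":0,"wy":0,"wz":0,"grip":87}

```text
time_s: 14.18
position: [0.4873, 0.1785, 0.1673]
tcp_rot: [[0.245, 0.424, 0.872], [-0.969, 0.144, 0.202], [-0.04, -0.894, 0.446]]
force: [-0.3, 0.7, 0.6]
opening: 1.004
```

```bash
cat >> h.py <<'E'
def tilted(W,c,ax0=(-.560,-.124,.819),R=.03,lim=.045):
    from scipy.optimize import least_squares
    W=W.reshape(-1,3); ax=np.array(ax0); q=W[(np.linalg.norm(W-c,axis=1)<lim)]
    for it in range(8):
        h=(q-c)@ax; f=q[abs(h-np.median(h[abs(h)<.008]))<.003]; c=c+0
        u,s_,v=np.linalg.svd(f-f.mean(0),full_matrices=False); ax=v[2]*np.sign(v[2][2])
    m=f.mean(0); e1=np.cross([0,0,1],ax); e1/=np.linalg.norm(e1); e2=np.cross(ax,e1)
    uv=np.stack([(f-m)@e1,(f-m)@e2],1).astype(np.float32); hull=cv2.convexHull(uv)[:,0]
    g=least_squares(lambda x:np.hypot(*(hull-x[:2]).T)-x[2],[0,0,R],loss='soft_l1',f_scale=.001).x
    (cc,r)=cv2.minEnclosingCircle(uv)
    az=np.degrees(np.arctan2(-ax[1],-ax[0])); t=np.degrees(np.arccos(ax[2]))
    print(len(f),'ax',ax.round(3),'tilt',t.round(1),'az',az.round(1),'fit',(m+g[0]*e1+g[1]*e2).round(4),g[2].round(4),'mec',(m+cc[0]*e1+cc[1]*e2).round(4),round(r,4))
E
python3 - <<'E'
from h import *
for i in range(2):
  s=bot.read_state(); print(np.round(s['position'],4),np.round(s['tcp_rot'],3).tolist(),np.round(s['joint_positions'],1))
  p,d,K,T=cap('wrist','pics/w4.png'); W=cloud(d,K,T,True)
  tilted(W,np.array([.5455,.177,.055]))
  tilted(W,np.array([.518,.304,.0565]))
E
```

```text
[0.4873 0.1785 0.1673] [[0.245, 0.424, 0.872], [-0.969, 0.144, 0.202], [-0.04, -0.894, 0.446]] [  4.1  24.8 120.5  36.5  11.   46. ]
3546 ax [-0.556 -0.123  0.822] tilt 34.7 az 12.4 fit [0.547  0.1793 0.0564] 0.0296 mec [0.5471 0.1788 0.0564] 0.0302
2852 ax [-0.556 -0.127  0.822] tilt 34.8 az 12.9 fit [0.5178 0.3056 0.058 ] 0.0298 mec [0.5178 0.3058 0.0581] 0.0305
[0.4873 0.1785 0.1674] [[0.245, 0.424, 0.872], [-0.969, 0.144, 0.202], [-0.04, -0.894, 0.446]] [  4.1  24.8 120.5  36.5  11.   45.9]
3542 ax [-0.557 -0.125  0.821] tilt 34.8 az 12.6 fit [0.5468 0.1792 0.0563] 0.0297 mec [0.5468 0.1787 0.0562] 0.0304
2851 ax [-0.557 -0.126  0.821] tilt 34.8 az 12.7 fit [0.5178 0.3056 0.058 ] 0.0299 mec [0.5177 0.3057 0.058 ] 0.0304
```

View pics/w4.png

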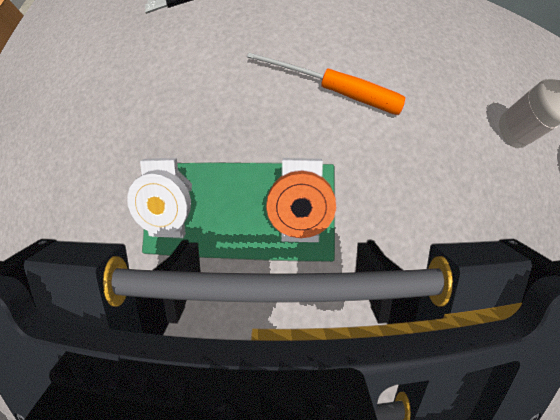

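The picture shows the lining at (301,205) and the cover at (158,203). The tilt stopped 8 degrees short near the wrist singularity (J5 about 11 degrees). I'll continue in small tilts so J4 can swing through.

drive_tool:
  commands:
    - {"dx":0,"dy":0,"dz":0,"wx":0.02,"wy":0,"wz":0,"grip":87}
    - {"dx":0,"dy":0,"dz":0,"wx":0.02,"wy":0,"wz":0,"grip":87}
    - {"dx":0,"dy":0,"dz":0,"wx":0.02,"wy":0,"wz":0,"grip":87}
    - {"dx":0,"dy":0,"dz":0,"wx":0.02,"wy":0,"wz":0,"grip":87}

```text
time_s: 14.78
position: [0.4868, 0.1807, 0.1675]
tcp_rot: [[0.248, 0.503, 0.828], [-0.967, 0.171, 0.187], [-0.048, -0.847, 0.529]]
force: [-0.1, 0.7, -0.4]
opening: 1.0
```

```bash
python3 - <<'E'
from h import *
s=bot.read_state(); print(np.round(s['position'],4),np.round(s['tcp_rot'],3).tolist(),np.round(s['joint_positions'],1))
E
```

```text
[0.4868 0.1807 0.1675] [[0.248, 0.503, 0.828], [-0.967, 0.171, 0.187], [-0.048, -0.847, 0.529]] [  3.5  25.7 124.4  98.5   8.1 -16.5]
```

```bash
cat >> h.py <<'E'
from scipy.spatial.transform import Rotation as Ro
def Rt(az,tilt,flip=1):
    a,t=np.radians([az,tilt]); y=np.array([np.sin(t)*np.cos(a),np.sin(t)*np.sin(a),-np.cos(t)]); x=np.array([np.sin(a),-np.cos(a),0])*flip
    return np.stack([x,y,np.cross(x,y)],1)
def plan(target,Rg):
    s=bot.read_state(); R=np.array(s['tcp_rot']); p=np.array(s['position'])
    print('pos',p.round(4),'J',np.round(s['joint_positions'],1),'F',np.round(s['force'],1))
    print('rot units',(Ro.from_matrix(R.T@Rg).as_rotvec()/(np.pi/2)).round(3),' shift units after rot',(Rg.T@(np.array(target)-p)/.04).round(3),' before rot',(R.T@(np.array(target)-p)/.04).round(3))
E
python3 - <<'E'
from h import *
plan([.4958,.1663,.1302],Rt(12.5,35))
E
```

```text
pos [0.4868 0.1807 0.1675] J [  3.5  25.7 124.4  98.5   8.1 -16.5] F [-0.1  0.7 -0.4]
rot units [ 0.034  0.001 -0.037]  shift units after rot [ 0.4    0.846 -0.419]  before rot [ 0.448  0.843 -0.374]
```

drive_tool:
  commands:
    - {"dx":0,"dy":0,"dz":0,"wx":0.012,"wy":0,"wz":-0.013,"grip":87}
    - {"dx":0,"dy":0,"dz":0,"wx":0.012,"wy":0,"wz":-0.012,"grip":87}
    - {"dx":0,"dy":0,"dz":0,"wx":0.01,"wy":0,"wz":-0.012,"grip":87}
    - {"dx":0.1,"dy":0.21,"dz":-0.1,"wx":0,"wy":0,"wz":0,"grip":87}
    - {"dx":0.1,"dy":0.21,"dz":-0.1,"wx":0,"wy":0,"wz":0,"grip":87}
    - {"dx":0.1,"dy":0.21,"dz":-0.1,"wx":0,"wy":0,"wz":0,"grip":87}
    - {"dx":0.1,"dy":0.21,"dz":-0.12,"wx":0,"wy":0,"wz":0,"grip":87}
    - {"dx":0,"dy":0,"dz":0,"wx":0,"wy":0,"wz":0,"grip":87}

```text
time_s: 15.78
position: [0.4955, 0.167, 0.1296]
tcp_rot: [[0.223, 0.551, 0.804], [-0.975, 0.133, 0.179], [-0.009, -0.824, 0.567]]
force: [0.1, -0.1, -0.2]
opening: 1.001
```

```bash
python3 - <<'E'
from h import *
plan([.4958,.1663,.1302],Rt(12.5,35)); plan([.5406,.1763,.0647],Rt(12.5,35))
E
```

```text
pos [0.4955 0.167  0.1296] J [  3.1  32.5 127.1 156.2  14.8 -74.7] F [ 0.1 -0.1 -0.2]
rot units [ 0.005  0.    -0.007]  shift units after rot [ 0.02  -0.009  0.011]  before rot [ 0.02  -0.009  0.011]
pos [0.4955 0.167  0.1296] J [  3.1  32.5 127.1 156.2  14.8 -74.7] F [ 0.1 -0.1 -0.2]
rot units [ 0.005  0.    -0.007]  shift units after rot [0.018 1.991 0.012]  before rot [0.04  1.99  0.029]
```

drive_tool:
  commands:
    - {"dx":0.02,"dy":0.5,"dz":0.01,"wx":0.005,"wy":0,"wz":-0.007,"grip":87}
    - {"dx":0,"dy":0.6,"dz":0,"wx":0,"wy":0,"wz":0,"grip":87}
    - {"dx":0,"dy":0.5,"dz":0,"wx":0,"wy":0,"wz":0,"grip":87}
    - {"dx":0,"dy":0.3,"dz":0,"wx":0,"wy":0,"wz":0,"grip":87}
    - {"dx":0,"dy":0,"dz":0,"wx":0,"wy":0,"wz":0,"grip":87}
    - {"dx":0,"dy":0,"dz":0,"wx":0,"wy":0,"wz":0,"grip":87}

```text
time_s: 16.52
position: [0.5375, 0.1761, 0.0685]
tcp_rot: [[0.217, 0.56, 0.799], [-0.976, 0.124, 0.178], [0.001, -0.819, 0.574]]
force: [0.3, -0.0, 0.5]
opening: 0.998
```

```bash
python3 - <<'E'
from h import *
plan([.5406,.1763,.0647],Rt(12.5,35))
p,d,K,T=cap('wrist','pics/w5.png'); W=cloud(d,K,T,True)
tilted(W,np.array([.5469,.1792,.0564]))
E
```

```text
pos [0.5375 0.1761 0.0685] J [  4.5  42.4 122.5 166.5  20.1 -84. ] F [ 0.3 -0.   0.5]
rot units [-0.     0.001  0.   ]  shift units after rot [0.011 0.122 0.007]  before rot [0.011 0.122 0.007]
6396 ax [-0.555 -0.122  0.823] tilt 34.7 az 12.4 fit [0.5438 0.1889 0.0558] 0.0338 mec [0.5493 0.1802 0.0582] 0.0448
```

View pics/w5.png

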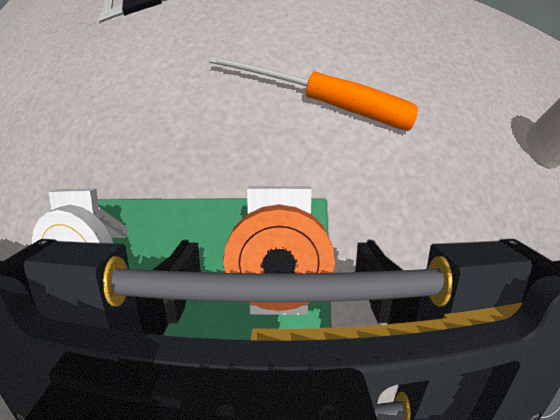

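The picture shows the lining at (279,258), centred between the open fingers, with the driver clear. I'll finish the approach, grip, and lift off along the disc's axis.

drive_tool:
  commands:
    - {"dx":0,"dy":0.12,"dz":0,"wx":0,"wy":0,"wz":0,"grip":87}
    - {"dx":0,"dy":0,"dz":0,"wx":0,"wy":0,"wz":0,"grip":54}
    - {"dx":0,"dy":0,"dz":0,"wx":0,"wy":0,"wz":0,"grip":54}
    - {"dx":0,"dy":0,"dz":0,"wx":0,"wy":0,"wz":0,"grip":54}
    - {"dx":0,"dy":0,"dz":0,"wx":0,"wy":0,"wz":0,"grip":54}

```text
time_s: 17.2
position: [0.5406, 0.1766, 0.0642]
tcp_rot: [[0.217, 0.56, 0.799], [-0.976, 0.124, 0.178], [0.001, -0.819, 0.574]]
force: [0.4, 0.4, 0.5]
opening: 0.678
```

drive_tool:
  commands:
    - {"dx":0,"dy":-0.2,"dz":0,"wx":0,"wy":0,"wz":0,"grip":54}
    - {"dx":0,"dy":-0.6,"dz":0,"wx":0,"wy":0,"wz":0,"grip":54}
    - {"dx":0,"dy":-0.8,"dz":0,"wx":0,"wy":0,"wz":0,"grip":54}
    - {"dx":0,"dy":-0.6,"dz":0,"wx":0,"wy":0,"wz":0,"grip":54}
    - {"dx":0,"dy":0,"dz":0,"wx":0,"wy":0,"wz":0,"grip":54}

```text
time_s: 17.82
position: [0.4902, 0.1656, 0.1375]
tcp_rot: [[0.217, 0.561, 0.799], [-0.976, 0.124, 0.178], [0.001, -0.819, 0.574]]
force: [0.2, 0.6, -0.9]
opening: 0.68
```

```bash
python3 - <<'E'
from h import *
s=bot.read_state(); print(s['opening']*87)
plan([.4967,-.016,.17],Rt(12.5,0)); 
E
```

```text
59.171089761322214
pos [0.4902 0.1656 0.1375] J [  3.3  31.4 127.9 159.3  14.9 -77.5] F [ 0.2  0.6 -0.9]
rot units [-0.39   0.001  0.001]  shift units after rot [ 4.468 -0.813 -0.825]  before rot [ 4.469 -1.137 -0.214]
```

drive_tool:
  commands:
    - {"dx":0,"dy":-0.65,"dz":0.45,"wx":0,"wy":0,"wz":0,"grip":54}
    - {"dx":0.7,"dy":0,"dz":0,"wx":-0.02,"wy":0,"wz":0,"grip":54}
    - {"dx":0.7,"dy":0,"dz":0,"wx":-0.02,"wy":0,"wz":0,"grip":54}
    - {"dx":0.7,"dy":0,"dz":0,"wx":-0.03,"wy":0,"wz":0,"grip":54}
    - {"dx":0.7,"dy":0,"dz":0,"wx":-0.03,"wy":0,"wz":0,"grip":54}
    - {"dx":0.7,"dy":0,"dz":0,"wx":-0.04,"wy":0,"wz":0,"grip":54}
    - {"dx":0.7,"dy":0,"dz":0,"wx":-0.04,"wy":0,"wz":0,"grip":54}
    - {"dx":0.25,"dy":0,"dz":0,"wx":-0.04,"wy":0,"wz":0,"grip":54}

```text
time_s: 18.82
position: [0.5195, 0.0785, 0.1687]
tcp_rot: [[0.234, 0.391, 0.89], [-0.972, 0.119, 0.204], [-0.027, -0.913, 0.408]]
force: [-0.2, 0.4, -1.8]
opening: 0.682
```

```bash
python3 - <<'E'
from h import *
plan([.4967,-.016,.17],Rt(12.5,0)); 
E
```

```text
pos [0.5195 0.0785 0.1687] J [ -9.4  24.9 117.5  34.3  18.8  36.5] F [-0.2  0.4 -1.8]
rot units [-0.267  0.008 -0.019]  shift units after rot [ 2.182 -0.034 -1.068]  before rot [ 2.16  -0.535 -0.974]
```

drive_tool:
  commands:
    - {"dx":0,"dy":0,"dz":0,"wx":-0.09,"wy":0,"wz":-0.006,"grip":54}
    - {"dx":0,"dy":0,"dz":0,"wx":-0.09,"wy":0.003,"wz":-0.006,"grip":54}
    - {"dx":0,"dy":0,"dz":0,"wx":-0.09,"wy":0.003,"wz":-0.006,"grip":54}
    - {"dx":0.8,"dy":0,"dz":-0.4,"wx":0,"wy":0,"wz":0,"grip":54}
    - {"dx":0.8,"dy":0,"dz":-0.4,"wx":0,"wy":0,"wz":0,"grip":54}
    - {"dx":0.58,"dy":0,"dz":-0.27,"wx":0,"wy":0,"wz":0,"grip":54}
    - {"dx":0,"dy":0,"dz":0,"wx":0,"wy":0,"wz":0,"grip":54}
    - {"dx":0,"dy":0,"dz":0,"wx":0,"wy":0,"wz":0,"grip":54}

```text
time_s: 19.82
position: [0.4983, -0.0109, 0.1655]
tcp_rot: [[0.228, 0.04, 0.973], [-0.974, 0.026, 0.227], [-0.016, -0.999, 0.045]]
force: [-0.1, 0.3, -0.8]
opening: 0.679
```

```bash
python3 - <<'E'
from h import *
plan([.4967,-.016,.09],Rt(12.5,0)); 
E
```

```text
pos [ 0.4983 -0.0109  0.1655] J [-15.3  26.8 106.1   2.9  45.3  59.5] F [-0.1  0.3 -0.8]
rot units [-0.029  0.007 -0.011]  shift units after rot [ 0.116  1.889 -0.066]  before rot [ 0.146  1.881 -0.152]
```

drive_tool:
  commands:
    - {"dx":0,"dy":0,"dz":0,"wx":-0.029,"wy":0.007,"wz":-0.011,"grip":54}
    - {"dx":0.116,"dy":0.5,"dz":-0.066,"wx":0,"wy":0,"wz":0,"grip":54}
    - {"dx":0,"dy":0.8,"dz":0,"wx":0,"wy":0,"wz":0,"grip":54}
    - {"dx":0,"dy":0.5,"dz":0,"wx":0,"wy":0,"wz":0,"grip":54}
    - {"dx":0,"dy":0,"dz":0,"wx":0,"wy":0,"wz":0,"grip":54}
    - {"dx":0,"dy":0,"dz":0,"wx":0,"wy":0,"wz":0,"grip":54}
    - {"dx":0,"dy":0,"dz":0,"wx":0,"wy":0,"wz":0,"grip":54}

```text
time_s: 20.7
position: [0.4975, -0.0165, 0.095]
tcp_rot: [[0.218, 0.003, 0.976], [-0.976, -0.002, 0.218], [0.003, -1.0, 0.002]]
force: [0.1, -0.6, -1.2]
opening: 0.686
```

```bash
python3 - <<'E'
from h import *
plan([.4967,-.016,.0837],Rt(12.5,0)); 
E
```

```text
pos [ 0.4975 -0.0165  0.095 ] J [-14.7  34.7 107.5  -0.2  37.6  62.8] F [ 0.1 -0.6 -1.2]
rot units [-0.001  0.001  0.002]  shift units after rot [-0.016  0.282 -0.017]  before rot [-0.017  0.282 -0.018]
```

drive_tool:
  commands:
    - {"dx":-0.015,"dy":0.1,"dz":-0.03,"wx":0,"wy":0,"wz":0,"grip":54}
    - {"dx":0,"dy":0.1,"dz":0,"wx":0,"wy":0,"wz":0,"grip":54}
    - {"dx":0,"dy":0.05,"dz":0,"wx":0,"wy":0,"wz":0,"grip":54}
    - {"dx":0,"dy":0,"dz":0,"wx":0,"wy":0,"wz":0,"grip":54}
    - {"dx":0,"dy":0,"dz":0,"wx":0,"wy":0,"wz":0,"grip":54}

```text
time_s: 21.32
position: [0.4955, -0.0164, 0.084]
tcp_rot: [[0.217, 0.001, 0.976], [-0.976, -0.002, 0.217], [0.002, -1.0, 0.0]]
force: [0.2, 0.3, -1.1]
opening: 0.683
```

drive_tool:
  commands:
    - {"dx":0,"dy":0.02,"dz":0,"wx":0,"wy":0,"wz":0,"grip":54}
    - {"dx":0,"dy":0.02,"dz":0,"wx":0,"wy":0,"wz":0,"grip":54}
    - {"dx":0,"dy":0,"dz":0,"wx":0,"wy":0,"wz":0,"grip":54}

```text
time_s: 21.7
position: [0.4954, -0.0163, 0.0824]
tcp_rot: [[0.217, 0.001, 0.976], [-0.976, -0.002, 0.217], [0.002, -1.0, 0.0]]
force: [0.6, -0.4, -0.7]
opening: 0.68
```

drive_tool:
  commands:
    - {"dx":0,"dy":0.015,"dz":0,"wx":0,"wy":0,"wz":0,"grip":54}
    - {"dx":0,"dy":0.0,"dz":0,"wx":0,"wy":0,"wz":0,"grip":54}

```text
time_s: 21.95
position: [0.4955, -0.0163, 0.0818]
tcp_rot: [[0.217, 0.001, 0.976], [-0.976, -0.002, 0.217], [0.002, -1.0, 0.0]]
force: [0.2, 0.5, -0.7]
opening: 0.679
```

drive_tool:
  commands:
    - {"dx":0,"dy":0.015,"dz":0.02,"wx":0,"wy":0,"wz":0,"grip":54}
    - {"dx":0,"dy":0.0,"dz":0,"wx":0,"wy":0,"wz":0,"grip":54}

```text
time_s: 22.2
position: [0.4962, -0.0162, 0.0813]
tcp_rot: [[0.217, 0.001, 0.976], [-0.976, -0.002, 0.217], [0.002, -1.0, 0.0]]
force: [-0.8, -0.5, 0.5]
opening: 0.683
```

drive_tool:
  commands:
    - {"dx":0,"dy":0.012,"dz":0,"wx":0,"wy":0,"wz":0,"grip":54}
    - {"dx":0,"dy":0.0,"dz":0,"wx":0,"wy":0,"wz":0,"grip":54}

```text
time_s: 22.45
position: [0.4962, -0.0161, 0.081]
tcp_rot: [[0.217, 0.001, 0.976], [-0.976, -0.002, 0.217], [0.002, -1.0, 0.0]]
force: [-1.5, -0.5, 3.4]
opening: 0.68
```

drive_tool:
  commands:
    - {"dx":0,"dy":-0.007,"dz":0,"wx":0,"wy":0,"wz":0,"grip":54}
    - {"dx":0,"dy":0,"dz":0,"wx":0,"wy":0,"wz":0,"grip":85}
    - {"dx":0,"dy":0,"dz":0,"wx":0,"wy":0,"wz":0,"grip":85}
    - {"dx":0,"dy":-0.2,"dz":0,"wx":0,"wy":0,"wz":0,"grip":87}
    - {"dx":0,"dy":-0.8,"dz":0,"wx":0,"wy":0,"wz":0,"grip":87}
    - {"dx":0,"dy":-1,"dz":-1,"wx":0,"wy":0,"wz":0,"grip":87}
    - {"dx":0,"dy":-0.2,"dz":-0.9,"wx":0,"wy":0,"wz":0,"grip":87}
    - {"dx":0,"dy":0,"dz":0,"wx":0,"wy":0,"wz":0,"grip":87}

```text
time_s: 23.45
position: [0.4196, -0.0322, 0.17]
tcp_rot: [[0.216, -0.0, 0.976], [-0.976, -0.002, 0.216], [0.002, -1.0, -0.001]]
force: [1.0, 0.2, -0.0]
opening: 1.001
```

```bash
python3 - <<'E'
from h import *
p,d,K,T=cap('wrist','pics/w6.png'); W=cloud(d,K,T,True)
print('plate',circ(W,d,.0445,(.4967,-.016),.041)); print('lin',circ(W,d,.0712,(.4967,-.016),.03))
p,d,K,T=cap('top','pics/top2.png'); W=cloud(d,K,T); print('top plate',circ(W,d,.043,(.4967,-.016),.041,.005)); print('lin',circ(W,d,.07,(.4967,-.016),.03))
ax=np.array([-.560,-.124,.819])
for k in (.1,):
  plan(np.array([.526,.306,.045])+k*ax,Rt(12.5,35))
E
```

```text
plate (2166, array([ 0.4962, -0.0146,  0.0407]), ((0.4961858093738556, -0.014671484008431435), 0.041237249970436096), array([ 0.4958, -0.015 ]))
lin (5074, array([ 0.4956, -0.0145,  0.0298]), ((0.49566614627838135, -0.014592155814170837), 0.030250309035182), array([ 0.4957, -0.0145]))
top plate (80, array([ 0.4949, -0.0172,  0.0405]), ((0.5027909278869629, -0.014565070159733295), 0.03969881683588028), array([ 0.52  , -0.0101]))
lin (25, array([ 0.4535, -0.1339,  0.1237]), ((0.4978604316711426, -0.020941752940416336), 0.025145838037133217), array([ 0.5011, -0.0221]))
pos [ 0.4229 -0.0328  0.1696] J [-1.960e+01  2.250e+01  1.145e+02 -1.000e-01  4.270e+01  5.800e+01] F [1.3 0.4 0. ]
rot units [0.387 0.001 0.002]  shift units after rot [-7.712  2.547  1.777]  before rot [-7.715  1.05   2.915]
```

The lining sits 0.6 mm from the plate's centre. For the cover I do the tilt at the same spot as before, so that J4 swings positive, then shift across.

drive_tool:
  commands:
    - {"dx":-0.96,"dy":0,"dz":0.56,"wx":0,"wy":0,"wz":0,"grip":87}
    - {"dx":-0.96,"dy":0,"dz":0.56,"wx":0,"wy":0,"wz":0,"grip":87}
    - {"dx":-0.96,"dy":0,"dz":0.56,"wx":0,"wy":0,"wz":0,"grip":87}
    - {"dx":-0.96,"dy":0,"dz":0.56,"wx":0,"wy":0,"wz":0,"grip":87}
    - {"dx":-0.96,"dy":0,"dz":0.56,"wx":0,"wy":0,"wz":0,"grip":87}
    - {"dx":0,"dy":0,"dz":0,"wx":0.09,"wy":0,"wz":0,"grip":87}
    - {"dx":0,"dy":0,"dz":0,"wx":0.08,"wy":0,"wz":0,"grip":87}
    - {"dx":0,"dy":0,"dz":0,"wx":0.06,"wy":0,"wz":0,"grip":87}

```text
time_s: 24.55
position: [0.4902, 0.1801, 0.1684]
tcp_rot: [[0.218, 0.349, 0.911], [-0.976, 0.076, 0.205], [0.002, -0.934, 0.357]]
force: [0.1, -0.2, -1.1]
opening: 1.001
```

drive_tool:
  commands:
    - {"dx":0,"dy":0,"dz":0,"wx":0.03,"wy":0,"wz":0,"grip":87}
    - {"dx":0,"dy":0,"dz":0,"wx":0.03,"wy":0,"wz":0,"grip":87}
    - {"dx":0,"dy":0,"dz":0,"wx":0.02,"wy":0,"wz":0,"grip":87}
    - {"dx":0,"dy":0,"dz":0,"wx":0.02,"wy":0,"wz":0,"grip":87}
    - {"dx":0,"dy":0,"dz":0,"wx":0.02,"wy":0,"wz":0,"grip":87}
    - {"dx":0,"dy":0,"dz":0,"wx":0.02,"wy":0,"wz":0,"grip":87}
    - {"dx":0,"dy":0,"dz":0,"wx":0.02,"wy":0,"wz":0,"grip":87}

```text
time_s: 25.42
position: [0.4912, 0.185, 0.1695]
tcp_rot: [[0.227, 0.507, 0.831], [-0.974, 0.129, 0.187], [-0.013, -0.852, 0.523]]
force: [-0.6, 0.4, 0.1]
opening: 1.0
```

```bash
python3 - <<'E'
from h import *
plan(np.array([.526,.306,.045])+.1*np.array([-.560,-.124,.819]),Rt(12.5,35))
E
```

```text
pos [0.4912 0.185  0.1695] J [  6.   25.6 122.9  87.3   4.3  -2.9] F [-0.6  0.4  0.1]
rot units [ 0.038  0.001 -0.011]  shift units after rot [-2.764  0.912 -0.555]  before rot [-2.749  0.99  -0.493]
```

drive_tool:
  commands:
    - {"dx":0,"dy":0,"dz":0,"wx":0.014,"wy":0,"wz":-0.005,"grip":87}
    - {"dx":0,"dy":0,"dz":0,"wx":0.014,"wy":0,"wz":-0.005,"grip":87}
    - {"dx":0,"dy":0.15,"dz":-0.1,"wx":0.014,"wy":0,"wz":0,"grip":87}
    - {"dx":0,"dy":0.2,"dz":-0.15,"wx":0,"wy":0,"wz":0,"grip":87}
    - {"dx":0,"dy":0.3,"dz":-0.15,"wx":0,"wy":0,"wz":0,"grip":87}

```text
time_s: 26.05
position: [0.4914, 0.1887, 0.1418]
tcp_rot: [[0.228, 0.536, 0.813], [-0.974, 0.139, 0.182], [-0.016, -0.833, 0.553]]
force: [-0.3, 0.3, -1.0]
opening: 1.003
```

```bash
python3 - <<'E'
from h import *
plan(np.array([.526,.306,.045])+.1*np.array([-.560,-.124,.819]),Rt(12.5,35))
E
```

```text
pos [0.4914 0.1887 0.1418] J [  6.3  30.3 125.4 153.1  10.1 -68.7] F [-0.3  0.3 -1. ]
rot units [ 0.016  0.001 -0.012]  shift units after rot [-2.675  0.332 -0.177]  before rot [-2.668  0.389 -0.166]
```

drive_tool:
  commands:
    - {"dx":0,"dy":0,"dz":0,"wx":0.016,"wy":0,"wz":-0.012,"grip":87}
    - {"dx":-0.6,"dy":0.05,"dz":-0.05,"wx":0,"wy":0,"wz":0,"grip":87}
    - {"dx":-0.7,"dy":0.1,"dz":-0.05,"wx":0,"wy":0,"wz":0,"grip":87}
    - {"dx":-0.7,"dy":0.1,"dz":-0.05,"wx":0,"wy":0,"wz":0,"grip":87}
    - {"dx":-0.67,"dy":0.08,"dz":-0.03,"wx":0,"wy":0,"wz":0,"grip":87}
    - {"dx":0,"dy":0,"dz":0,"wx":0,"wy":0,"wz":0,"grip":87}
    - {"dx":0,"dy":0,"dz":0,"wx":0,"wy":0,"wz":0,"grip":87}

```text
time_s: 26.92
position: [0.4688, 0.2931, 0.1271]
tcp_rot: [[0.218, 0.559, 0.8], [-0.976, 0.125, 0.179], [-0.0, -0.82, 0.573]]
force: [-0.3, 0.5, 0.2]
opening: 1.001
```

```bash
python3 - <<'E'
from h import *
p,d,K,T=cap('wrist','pics/w7.png'); W=cloud(d,K,T,True)
tilted(W,np.array([.518,.3056,.058]))
plan(np.array([.526,.306,.045])+.024*np.array([-.560,-.124,.819]),Rt(12.5,35))
E
```

```text
4952 ax [-0.559 -0.122  0.82 ] tilt 34.9 az 12.4 fit [0.5176 0.3057 0.0578] 0.0299 mec [0.5176 0.3057 0.0579] 0.0303
pos [0.4688 0.2926 0.1272] J [  23.7   33.8  121.4  213.5   11.5 -113.8] F [0.6 0.1 0.8]
rot units [ 0.001  0.    -0.   ]  shift units after rot [-0.019  1.926  0.024]  before rot [-0.017  1.926  0.025]
```

drive_tool:
  commands:
    - {"dx":-0.015,"dy":0.5,"dz":0.02,"wx":0,"wy":0,"wz":0,"grip":87}
    - {"dx":0,"dy":0.6,"dz":0,"wx":0,"wy":0,"wz":0,"grip":87}
    - {"dx":0,"dy":0.5,"dz":0,"wx":0,"wy":0,"wz":0,"grip":87}
    - {"dx":0,"dy":0.2,"dz":0,"wx":0,"wy":0,"wz":0,"grip":87}
    - {"dx":0,"dy":0,"dz":0,"wx":0,"wy":0,"wz":0,"grip":87}
    - {"dx":0,"dy":0,"dz":0,"wx":0,"wy":0,"wz":0,"grip":87}

```text
time_s: 27.72
position: [0.5089, 0.3022, 0.0694]
tcp_rot: [[0.217, 0.559, 0.8], [-0.976, 0.125, 0.178], [-0.0, -0.82, 0.573]]
force: [0.4, 0.4, 0.0]
opening: 1.001
```

```bash
python3 - <<'E'
from h import *
plan(np.array([.526,.306,.045])+.024*np.array([-.560,-.124,.819]),Rt(12.5,35))
E
```

```text
pos [0.5089 0.3022 0.0694] J [  22.7   42.4  117.2  202.6   15.2 -103.5] F [0.4 0.4 0. ]
rot units [ 0.  0. -0.]  shift units after rot [0.    0.151 0.009]  before rot [0.    0.151 0.009]
```

drive_tool:
  commands:
    - {"dx":0,"dy":0.15,"dz":0.01,"wx":0,"wy":0,"wz":0,"grip":87}
    - {"dx":0,"dy":0,"dz":0,"wx":0,"wy":0,"wz":0,"grip":54}
    - {"dx":0,"dy":0,"dz":0,"wx":0,"wy":0,"wz":0,"grip":54}
    - {"dx":0,"dy":0,"dz":0,"wx":0,"wy":0,"wz":0,"grip":54}
    - {"dx":0,"dy":0,"dz":0,"wx":0,"wy":0,"wz":0,"grip":54}

```text
time_s: 28.35
position: [0.5128, 0.3034, 0.0643]
tcp_rot: [[0.217, 0.559, 0.8], [-0.976, 0.125, 0.178], [-0.0, -0.82, 0.573]]
force: [-0.4, -0.5, -0.0]
opening: 0.681
```

drive_tool:
  commands:
    - {"dx":0,"dy":-0.2,"dz":0,"wx":0,"wy":0,"wz":0,"grip":54}
    - {"dx":0,"dy":-0.6,"dz":0,"wx":0,"wy":0,"wz":0,"grip":54}
    - {"dx":0,"dy":-0.8,"dz":0,"wx":0,"wy":0,"wz":0,"grip":54}
    - {"dx":0,"dy":-0.6,"dz":0.1,"wx":0,"wy":0,"wz":0,"grip":54}
    - {"dx":0,"dy":0,"dz":0,"wx":0,"wy":0,"wz":0,"grip":54}

```text
time_s: 28.98
position: [0.4661, 0.2932, 0.1402]
tcp_rot: [[0.218, 0.56, 0.799], [-0.976, 0.126, 0.177], [-0.001, -0.819, 0.574]]
force: [0.7, 0.5, -0.9]
opening: 0.68
```

```bash
python3 - <<'E'
from h import *
s=bot.read_state(); print(s['opening']*87)
plan([.49,.165,.15],Rt(12.5,35)); 
E
```

```text
59.17211650890127
pos [0.4661 0.2932 0.1402] J [  23.9   31.9  121.3  219.7   10.1 -119.9] F [ 0.7  0.5 -0.9]
rot units [-0.001  0.    -0.001]  shift units after rot [ 3.259 -0.264  0.049]  before rot [ 3.258 -0.27   0.049]
```

drive_tool:
  commands:
    - {"dx":0.6,"dy":0,"dz":0,"wx":0,"wy":0,"wz":0,"grip":54}
    - {"dx":0.7,"dy":0,"dz":0,"wx":0,"wy":0,"wz":0,"grip":54}
    - {"dx":0.7,"dy":0,"dz":0,"wx":0,"wy":0,"wz":0,"grip":54}
    - {"dx":0.7,"dy":0,"dz":0,"wx":0,"wy":0,"wz":0,"grip":54}
    - {"dx":0.55,"dy":0,"dz":0,"wx":0,"wy":0,"wz":0,"grip":54}
    - {"dx":0,"dy":0,"dz":0,"wx":0,"wy":0,"wz":0,"grip":54}

```text
time_s: 29.72
position: [0.4958, 0.1648, 0.1378]
tcp_rot: [[0.215, 0.558, 0.801], [-0.977, 0.124, 0.176], [-0.001, -0.82, 0.572]]
force: [-0.0, 0.2, -1.1]
opening: 0.679
```

drive_tool:
  commands:
    - {"dx":0,"dy":-0.55,"dz":0.38,"wx":0,"wy":0,"wz":0,"grip":54}
    - {"dx":0.7,"dy":0,"dz":0,"wx":-0.02,"wy":0,"wz":0,"grip":54}
    - {"dx":0.7,"dy":0,"dz":0,"wx":-0.02,"wy":0,"wz":0,"grip":54}
    - {"dx":0.7,"dy":0,"dz":0,"wx":-0.03,"wy":0,"wz":0,"grip":54}
    - {"dx":0.7,"dy":0,"dz":0,"wx":-0.03,"wy":0,"wz":0,"grip":54}
    - {"dx":0.7,"dy":0,"dz":0,"wx":-0.04,"wy":0,"wz":0,"grip":54}
    - {"dx":0.7,"dy":0,"dz":0,"wx":-0.04,"wy":0,"wz":0,"grip":54}
    - {"dx":0.25,"dy":0,"dz":0,"wx":-0.04,"wy":0,"wz":0,"grip":54}

```text
time_s: 30.72
position: [0.5229, 0.0789, 0.1663]
tcp_rot: [[0.236, 0.387, 0.891], [-0.971, 0.12, 0.205], [-0.027, -0.914, 0.405]]
force: [-0.7, 0.9, -0.9]
opening: 0.679
```

```bash
python3 - <<'E'
from h import *
plan([.4967,-.016,.17],Rt(12.5,0)); 
E
```

```text
pos [0.5229 0.0789 0.1663] J [ -9.3  25.4 117.   33.8  18.9  37. ] F [-0.7  0.9 -0.9]
rot units [-0.265  0.009 -0.02 ]  shift units after rot [ 2.175 -0.093 -1.154]  before rot [ 2.149 -0.624 -1.033]
```

drive_tool:
  commands:
    - {"dx":0,"dy":0,"dz":0,"wx":-0.09,"wy":0,"wz":-0.007,"grip":54}
    - {"dx":0,"dy":0,"dz":0,"wx":-0.09,"wy":0.004,"wz":-0.007,"grip":54}
    - {"dx":0,"dy":0,"dz":0,"wx":-0.085,"wy":0.004,"wz":-0.007,"grip":54}
    - {"dx":0.8,"dy":0,"dz":-0.4,"wx":0,"wy":0,"wz":0,"grip":54}
    - {"dx":0.8,"dy":0,"dz":-0.4,"wx":0,"wy":0,"wz":0,"grip":54}
    - {"dx":0.58,"dy":0,"dz":-0.27,"wx":0,"wy":0,"wz":0,"grip":54}
    - {"dx":0,"dy":0,"dz":0,"wx":0,"wy":0,"wz":0,"grip":54}
    - {"dx":0,"dy":0,"dz":0,"wx":0,"wy":0,"wz":0,"grip":54}

```text
time_s: 31.72
position: [0.5016, -0.0108, 0.1631]
tcp_rot: [[0.225, 0.045, 0.973], [-0.974, 0.024, 0.224], [-0.013, -0.999, 0.049]]
force: [-0.2, -0.0, -1.5]
opening: 0.68
```

```bash
python3 - <<'E'
from h import *
plan([.4965,-.016,.1],Rt(12.5,0)); 
E
```

```text
pos [ 0.5016 -0.0108  0.1631] J [-15.2  27.2 105.9   2.8  44.8  59.9] F [-0.2 -0.  -1.5]
rot units [-0.031  0.005 -0.009]  shift units after rot [ 0.098  1.577 -0.153]  before rot [ 0.117  1.566 -0.231]
```

drive_tool:
  commands:
    - {"dx":0,"dy":0,"dz":0,"wx":-0.031,"wy":0.005,"wz":-0.009,"grip":54}
    - {"dx":0.1,"dy":0.5,"dz":-0.14,"wx":0,"wy":0,"wz":0,"grip":54}
    - {"dx":0,"dy":0.6,"dz":0,"wx":0,"wy":0,"wz":0,"grip":54}
    - {"dx":0,"dy":0.4,"dz":0,"wx":0,"wy":0,"wz":0,"grip":54}
    - {"dx":0,"dy":0,"dz":0,"wx":0,"wy":0,"wz":0,"grip":54}
    - {"dx":0,"dy":0,"dz":0,"wx":0,"wy":0,"wz":0,"grip":54}
    - {"dx":0,"dy":0,"dz":0,"wx":0,"wy":0,"wz":0,"grip":54}
    - {"dx":0,"dy":0,"dz":0,"wx":0,"wy":0,"wz":0,"grip":54}

```text
time_s: 32.72
position: [0.4976, -0.0171, 0.104]
tcp_rot: [[0.217, 0.003, 0.976], [-0.976, -0.002, 0.217], [0.002, -1.0, 0.002]]
force: [0.4, 0.6, -2.0]
opening: 0.68
```

```bash
python3 - <<'E'
from h import *
plan([.4965,-.016,.0955],Rt(12.5,0)); 
E
```

```text
pos [ 0.4976 -0.0171  0.104 ] J [-1.480e+01  3.370e+01  1.072e+02 -1.000e-01  3.890e+01  6.280e+01] F [ 0.4  0.6 -2. ]
rot units [-0.001  0.     0.002]  shift units after rot [-0.033  0.213 -0.022]  before rot [-0.033  0.213 -0.022]
```

drive_tool:
  commands:
    - {"dx":-0.03,"dy":0.1,"dz":0,"wx":0,"wy":0,"wz":0,"grip":54}
    - {"dx":0,"dy":0.07,"dz":0,"wx":0,"wy":0,"wz":0,"grip":54}
    - {"dx":0,"dy":0,"dz":0,"wx":0,"wy":0,"wz":0,"grip":54}
    - {"dx":0,"dy":0,"dz":0,"wx":0,"wy":0,"wz":0,"grip":54}
    - {"dx":0,"dy":0,"dz":0,"wx":0,"wy":0,"wz":0,"grip":54}

```text
time_s: 33.35
position: [0.4971, -0.016, 0.0966]
tcp_rot: [[0.216, 0.001, 0.976], [-0.976, -0.002, 0.216], [0.002, -1.0, 0.001]]
force: [-0.7, 1.2, -0.6]
opening: 0.683
```

drive_tool:
  commands:
    - {"dx":0,"dy":0.025,"dz":-0.01,"wx":0,"wy":0,"wz":0,"grip":54}
    - {"dx":0,"dy":0.025,"dz":0,"wx":0,"wy":0,"wz":0,"grip":54}
    - {"dx":0,"dy":0,"dz":0,"wx":0,"wy":0,"wz":0,"grip":54}

```text
time_s: 33.72
position: [0.4966, -0.016, 0.0945]
tcp_rot: [[0.217, 0.001, 0.976], [-0.976, -0.001, 0.217], [0.002, -1.0, 0.001]]
force: [0.5, -0.5, -1.2]
opening: 0.679
```

drive_tool:
  commands:
    - {"dx":0,"dy":0.015,"dz":0,"wx":0,"wy":0,"wz":0,"grip":54}
    - {"dx":0,"dy":0,"dz":0,"wx":0,"wy":0,"wz":0,"grip":54}

```text
time_s: 33.98
position: [0.4966, -0.016, 0.094]
tcp_rot: [[0.216, 0.001, 0.976], [-0.976, -0.001, 0.216], [0.002, -1.0, 0.001]]
force: [-0.1, 0.1, -1.9]
opening: 0.676
```

drive_tool:
  commands:
    - {"dx":0,"dy":0.015,"dz":0,"wx":0,"wy":0,"wz":0,"grip":54}
    - {"dx":0,"dy":0,"dz":0,"wx":0,"wy":0,"wz":0,"grip":54}

```text
time_s: 34.22
position: [0.4967, -0.0161, 0.0934]
tcp_rot: [[0.217, 0.001, 0.976], [-0.976, -0.002, 0.217], [0.002, -1.0, 0.001]]
force: [0.6, -0.1, -1.1]
opening: 0.677
```

drive_tool:
  commands:
    - {"dx":0,"dy":0.012,"dz":0,"wx":0,"wy":0,"wz":0,"grip":54}
    - {"dx":0,"dy":0,"dz":0,"wx":0,"wy":0,"wz":0,"grip":54}

```text
time_s: 34.48
position: [0.4967, -0.016, 0.0932]
tcp_rot: [[0.216, 0.002, 0.976], [-0.976, -0.002, 0.216], [0.002, -1.0, 0.001]]
force: [-0.0, 1.2, 2.5]
opening: 0.68
```

drive_tool:
  commands:
    - {"dx":0,"dy":0.01,"dz":0,"wx":0,"wy":0,"wz":0,"grip":54}
    - {"dx":0,"dy":0,"dz":0,"wx":0,"wy":0,"wz":0,"grip":54}

```text
time_s: 34.72
position: [0.4967, -0.016, 0.0927]
tcp_rot: [[0.216, 0.002, 0.976], [-0.976, -0.002, 0.216], [0.002, -1.0, 0.001]]
force: [-0.9, 0.5, 3.5]
opening: 0.681
```

drive_tool:
  commands:
    - {"dx":0,"dy":-0.012,"dz":0,"wx":0,"wy":0,"wz":0,"grip":54}
    - {"dx":0,"dy":0,"dz":0,"wx":0,"wy":0,"wz":0,"grip":85}
    - {"dx":0,"dy":0,"dz":0,"wx":0,"wy":0,"wz":0,"grip":85}
    - {"dx":0,"dy":-0.2,"dz":0,"wx":0,"wy":0,"wz":0,"grip":87}
    - {"dx":0,"dy":-0.8,"dz":0,"wx":0,"wy":0,"wz":0,"grip":87}
    - {"dx":0,"dy":-0.9,"dz":-0.9,"wx":0,"wy":0,"wz":0,"grip":0}
    - {"dx":0,"dy":0,"dz":-0.9,"wx":0,"wy":0,"wz":0,"grip":0}
    - {"dx":0,"dy":0,"dz":0,"wx":0,"wy":0,"wz":0,"grip":0}

```text
time_s: 35.72
position: [0.4234, -0.0311, 0.1696]
tcp_rot: [[0.215, -0.001, 0.977], [-0.977, -0.001, 0.215], [0.001, -1.0, -0.001]]
force: [-0.3, 0.3, 0.3]
opening: 0.747
```

drive_tool:
  commands:
    - {"dx":0,"dy":0,"dz":0,"wx":0,"wy":0,"wz":0,"grip":0}
    - {"dx":0,"dy":0,"dz":0,"wx":0,"wy":0,"wz":0,"grip":0}
    - {"dx":0,"dy":0,"dz":0,"wx":0,"wy":0,"wz":0,"grip":0}
    - {"dx":0,"dy":0,"dz":0,"wx":0,"wy":0,"wz":0,"grip":0}

```text
time_s: 36.22
position: [0.4266, -0.0314, 0.1687]
tcp_rot: [[0.217, 0.001, 0.976], [-0.976, -0.001, 0.217], [0.002, -1.0, 0.001]]
force: [-0.4, 0.9, -0.0]
opening: 0.285
```

```bash
python3 - <<'E'
from h import *
p,d,K,T=cap('wrist','pics/w8.png'); W=cloud(d,K,T,True)
print('plate',circ(W,d,.0445,(.4967,-.016),.041)); print('cov',circ(W,d,.085,(.4967,-.016),.03)); print('backing',circ(W,d,.0585,(.4967,-.016),.033,.003))
print(bot.read_state()['opening']);plan([.4967,-.016,.114],Rt(12.5,0))
E
```

```text
plate (1988, array([ 0.4963, -0.0146,  0.0406]), ((0.4958029091358185, -0.01450004056096077), 0.041328065097332), array([ 0.4974, -0.0146]))
cov (5752, array([ 0.4962, -0.0144,  0.0297]), ((0.4962133765220642, -0.014479431323707104), 0.030111340805888176), array([ 0.4962, -0.0144]))
backing (8, array([ 0.4959, -0.0143,  0.0329]), ((0.5190216898918152, -0.00912894494831562), 0.02301843650639057), array([ 0.521, -0.001]))
0.24143259370911294
pos [ 0.4265 -0.0314  0.1687] J [-1.92e+01  2.28e+01  1.14e+02 -1.00e-01  4.30e+01  5.83e+01] F [-0.  -0.1  0. ]
rot units [-0.     0.     0.001]  shift units after rot [0.003 1.369 1.798]  before rot [0.002 1.37  1.797]
```

View pics/w8.png

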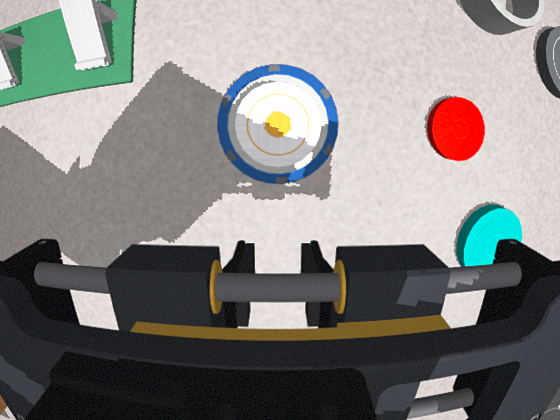

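The picture shows the cover at (278,124), concentric with the plate to 0.2 mm. Now the proof push with closed fingers.

drive_tool:
  commands:
    - {"dx":0,"dy":0,"dz":0.8,"wx":0,"wy":0,"wz":0,"grip":0}
    - {"dx":0,"dy":0,"dz":0.7,"wx":0,"wy":0,"wz":0,"grip":0}
    - {"dx":0,"dy":0.4,"dz":0.3,"wx":0,"wy":0,"wz":0,"grip":0}
    - {"dx":0,"dy":0.6,"dz":0,"wx":0,"wy":0,"wz":0,"grip":0}
    - {"dx":0,"dy":0.3,"dz":0,"wx":0,"wy":0,"wz":0,"grip":0}
    - {"dx":0,"dy":0,"dz":0,"wx":0,"wy":0,"wz":0,"grip":0}
    - {"dx":0,"dy":0,"dz":0,"wx":0,"wy":0,"wz":0,"grip":0}
    - {"dx":0,"dy":0,"dz":0,"wx":0,"wy":0,"wz":0,"grip":0}

```text
time_s: 37.28
position: [0.4971, -0.0161, 0.1178]
tcp_rot: [[0.216, 0.003, 0.976], [-0.976, -0.002, 0.216], [0.003, -1.0, 0.003]]
force: [0.8, 0.2, 0.1]
opening: 0.006
```

drive_tool:
  commands:
    - {"dx":0,"dy":0.025,"dz":0,"wx":0,"wy":0,"wz":0,"grip":0}
    - {"dx":0,"dy":0.025,"dz":0,"wx":0,"wy":0,"wz":0,"grip":0}
    - {"dx":0,"dy":0,"dz":0,"wx":0,"wy":0,"wz":0,"grip":0}
    - {"dx":0,"dy":0,"dz":0,"wx":0,"wy":0,"wz":0,"grip":0}

```text
time_s: 37.78
position: [0.4966, -0.016, 0.115]
tcp_rot: [[0.217, 0.001, 0.976], [-0.976, -0.002, 0.217], [0.002, -1.0, 0.001]]
force: [0.1, -0.2, -0.5]
opening: 0.004
```

drive_tool:
  commands:
    - {"dx":0,"dy":0.04,"dz":0,"wx":0,"wy":0,"wz":0,"grip":0}
    - {"dx":0,"dy":0.04,"dz":0,"wx":0,"wy":0,"wz":0,"grip":0}
    - {"dx":0,"dy":0.04,"dz":0,"wx":0,"wy":0,"wz":0,"grip":0}
    - {"dx":0,"dy":0.04,"dz":0,"wx":0,"wy":0,"wz":0,"grip":0}
    - {"dx":0,"dy":0.02,"dz":0,"wx":0,"wy":0,"wz":0,"grip":0}
    - {"dx":0,"dy":0.02,"dz":0,"wx":0,"wy":0,"wz":0,"grip":0}
    - {"dx":0,"dy":0,"dz":0,"wx":0,"wy":0,"wz":0,"grip":0}

```text
time_s: 38.65
position: [0.4966, -0.016, 0.107]
tcp_rot: [[0.217, 0.001, 0.976], [-0.976, -0.002, 0.217], [0.002, -1.0, 0.001]]
force: [0.1, 0.7, -0.1]
opening: 0.004
```

drive_tool:
  commands:
    - {"dx":0,"dy":0.015,"dz":0,"wx":0,"wy":0,"wz":0,"grip":0}
    - {"dx":0,"dy":0.015,"dz":0,"wx":0,"wy":0,"wz":0,"grip":0}
    - {"dx":0,"dy":0.015,"dz":0,"wx":0,"wy":0,"wz":0,"grip":0}
    - {"dx":0,"dy":0,"dz":0,"wx":0,"wy":0,"wz":0,"grip":0}

```text
time_s: 39.15
position: [0.4967, -0.016, 0.1054]
tcp_rot: [[0.217, 0.002, 0.976], [-0.976, -0.002, 0.217], [0.002, -1.0, 0.001]]
force: [-1.4, -0.3, 3.3]
opening: 0.005
```

drive_tool:
  commands:
    - {"dx":0,"dy":0.02,"dz":0,"wx":0,"wy":0,"wz":0,"grip":0}
    - {"dx":0,"dy":0.02,"dz":0,"wx":0,"wy":0,"wz":0,"grip":0}
    - {"dx":0,"dy":0.02,"dz":0,"wx":0,"wy":0,"wz":0,"grip":0}
    - {"dx":0,"dy":0.02,"dz":0,"wx":0,"wy":0,"wz":0,"grip":0}
    - {"dx":0,"dy":0.02,"dz":0,"wx":0,"wy":0,"wz":0,"grip":0}
    - {"dx":0,"dy":0.02,"dz":0,"wx":0,"wy":0,"wz":0,"grip":0}
    - {"dx":0,"dy":0,"dz":0,"wx":0,"wy":0,"wz":0,"grip":0}

```text
time_s: 40.02
position: [0.4967, -0.016, 0.1006]
tcp_rot: [[0.216, 0.002, 0.976], [-0.976, -0.002, 0.216], [0.002, -1.0, 0.001]]
force: [-0.4, -0.1, 6.2]
opening: 0.009
```

drive_tool:
  commands:
    - {"dx":0,"dy":0.02,"dz":0,"wx":0,"wy":0,"wz":0,"grip":0}
    - {"dx":0,"dy":0.02,"dz":0,"wx":0,"wy":0,"wz":0,"grip":0}
    - {"dx":0,"dy":0.02,"dz":0,"wx":0,"wy":0,"wz":0,"grip":0}
    - {"dx":0,"dy":0.02,"dz":0,"wx":0,"wy":0,"wz":0,"grip":0}
    - {"dx":0,"dy":0,"dz":0,"wx":0,"wy":0,"wz":0,"grip":0}

```text
time_s: 40.65
position: [0.4967, -0.016, 0.0977]
tcp_rot: [[0.217, 0.002, 0.976], [-0.976, -0.002, 0.217], [0.002, -1.0, 0.001]]
force: [-1.4, 0.7, 8.2]
opening: 0.004
```

drive_tool:
  commands:
    - {"dx":0,"dy":0.015,"dz":0,"wx":0,"wy":0,"wz":0,"grip":0}
    - {"dx":0,"dy":0.01,"dz":0,"wx":0,"wy":0,"wz":0,"grip":0}
    - {"dx":0,"dy":0.01,"dz":0,"wx":0,"wy":0,"wz":0,"grip":0}
    - {"dx":0,"dy":0,"dz":0,"wx":0,"wy":0,"wz":0,"grip":0}

```text
time_s: 41.15
position: [0.4967, -0.016, 0.0965]
tcp_rot: [[0.217, 0.002, 0.976], [-0.976, -0.002, 0.217], [0.002, -1.0, 0.001]]
force: [-1.6, 0.7, 10.0]
opening: 0.006
```

drive_tool:
  commands:
    - {"dx":0,"dy":0.008,"dz":0,"wx":0,"wy":0,"wz":0,"grip":0}
    - {"dx":0,"dy":0,"dz":0,"wx":0,"wy":0,"wz":0,"grip":0}

```text
time_s: 41.4
position: [0.4967, -0.016, 0.0964]
tcp_rot: [[0.217, 0.002, 0.976], [-0.976, -0.002, 0.217], [0.002, -1.0, 0.001]]
force: [-2.2, 0.4, 12.1]
opening: 0.009
```

drive_tool:
  commands:
    - {"dx":0,"dy":0.008,"dz":0,"wx":0,"wy":0,"wz":0,"grip":0}
    - {"dx":0,"dy":0,"dz":0,"wx":0,"wy":0,"wz":0,"grip":0}

```text
time_s: 41.65
position: [0.4967, -0.016, 0.0963]
tcp_rot: [[0.217, 0.002, 0.976], [-0.976, -0.002, 0.217], [0.002, -1.0, 0.002]]
force: [-2.1, -0.2, 14.3]
opening: 0.007
```

drive_tool:
  commands:
    - {"dx":0,"dy":0.01,"dz":0,"wx":0,"wy":0,"wz":0,"grip":0}
    - {"dx":0,"dy":0.01,"dz":0,"wx":0,"wy":0,"wz":0,"grip":0}
    - {"dx":0,"dy":0,"dz":0,"wx":0,"wy":0,"wz":0,"grip":0}

```text
time_s: 42.02
position: [0.4967, -0.016, 0.0963]
tcp_rot: [[0.217, 0.002, 0.976], [-0.976, -0.002, 0.217], [0.002, -1.0, 0.002]]
force: [-3.5, 1.2, 19.9]
opening: 0.009
```

drive_tool:
  commands:
    - {"dx":0,"dy":0,"dz":0,"wx":0,"wy":0,"wz":0,"grip":0}
    - {"dx":0,"dy":0,"dz":0,"wx":0,"wy":0,"wz":0,"grip":0}
    - {"dx":0,"dy":0,"dz":0,"wx":0,"wy":0,"wz":0,"grip":0}
    - {"dx":0,"dy":0,"dz":0,"wx":0,"wy":0,"wz":0,"grip":0}
    - {"dx":0,"dy":0,"dz":0,"wx":0,"wy":0,"wz":0,"grip":0}

```text
time_s: 42.65
position: [0.4968, -0.016, 0.0963]
tcp_rot: [[0.217, 0.002, 0.976], [-0.976, -0.002, 0.217], [0.002, -1.0, 0.002]]
force: [-3.4, 0.3, 19.9]
opening: 0.007
```

drive_tool:
  commands:
    - {"dx":0,"dy":0,"dz":0,"wx":0,"wy":0,"wz":0,"grip":0}
    - {"dx":0,"dy":0,"dz":0,"wx":0,"wy":0,"wz":0,"grip":0}
    - {"dx":0,"dy":0,"dz":0,"wx":0,"wy":0,"wz":0,"grip":0}
    - {"dx":0,"dy":0,"dz":0,"wx":0,"wy":0,"wz":0,"grip":0}
    - {"dx":0,"dy":0,"dz":0,"wx":0,"wy":0,"wz":0,"grip":0}
    - {"dx":0,"dy":0,"dz":0,"wx":0,"wy":0,"wz":0,"grip":0}

```text
time_s: 43.4
position: [0.4968, -0.016, 0.0963]
tcp_rot: [[0.217, 0.002, 0.976], [-0.976, -0.002, 0.217], [0.002, -1.0, 0.002]]
force: [-3.5, -0.0, 20.0]
opening: 0.004
```

drive_tool:
  commands:
    - {"dx":0,"dy":-0.02,"dz":0,"wx":0,"wy":0,"wz":0,"grip":0}
    - {"dx":0,"dy":-0.03,"dz":0,"wx":0,"wy":0,"wz":0,"grip":0}
    - {"dx":0,"dy":-0.04,"dz":0,"wx":0,"wy":0,"wz":0,"grip":0}
    - {"dx":0,"dy":-0.04,"dz":0,"wx":0,"wy":0,"wz":0,"grip":0}
    - {"dx":0,"dy":-0.04,"dz":0,"wx":0,"wy":0,"wz":0,"grip":0}
    - {"dx":0,"dy":-0.04,"dz":0,"wx":0,"wy":0,"wz":0,"grip":0}
    - {"dx":0,"dy":-0.04,"dz":0,"wx":0,"wy":0,"wz":0,"grip":0}
    - {"dx":0,"dy":-0.04,"dz":0,"wx":0,"wy":0,"wz":0,"grip":0}

```text
time_s: 44.4
position: [0.4967, -0.016, 0.106]
tcp_rot: [[0.216, 0.001, 0.976], [-0.976, -0.002, 0.216], [0.002, -1.0, 0.001]]
force: [-0.9, -0.4, 3.2]
opening: 0.005
```

drive_tool:
  commands:
    - {"dx":0,"dy":-0.04,"dz":0,"wx":0,"wy":0,"wz":0,"grip":0}
    - {"dx":0,"dy":-0.04,"dz":0,"wx":0,"wy":0,"wz":0,"grip":0}
    - {"dx":0,"dy":-0.1,"dz":0,"wx":0,"wy":0,"wz":0,"grip":0}
    - {"dx":0,"dy":-0.7,"dz":0,"wx":0,"wy":0,"wz":0,"grip":0}
    - {"dx":0,"dy":-0.8,"dz":-0.8,"wx":0,"wy":0,"wz":0,"grip":0}
    - {"dx":0,"dy":0,"dz":-0.9,"wx":0,"wy":0,"wz":0,"grip":0}
    - {"dx":0,"dy":0,"dz":0,"wx":0,"wy":0,"wz":0,"grip":0}
    - {"dx":0,"dy":0,"dz":0,"wx":0,"wy":0,"wz":0,"grip":0}

```text
time_s: 45.4
position: [0.4312, -0.031, 0.1734]
tcp_rot: [[0.216, 0.003, 0.976], [-0.976, -0.002, 0.216], [0.003, -1.0, 0.003]]
force: [0.8, -0.2, -0.1]
opening: 0.006
```

```bash
python3 - <<'E'
from h import *
p,d,K,T=cap('wrist','pics/w9.png'); W=cloud(d,K,T,True)
print('plate',circ(W,d,.0445,(.4967,-.016),.041)); print('cov',circ(W,d,.085,(.4967,-.016),.03))
m=(np.hypot(W[...,0]-.4967,W[...,1]+.0145)<.025); q=W[m&(d>0)&(W[...,2]>.06)]; print('cover z',np.median(q[:,2])); A=np.c_[q[:,:2]-q[:,:2].mean(0),np.ones(len(q))]; print('tilt deg',np.degrees(np.linalg.lstsq(A,q[:,2],rcond=None)[0][:2]).round(2))
a=np.load('pics/w8.npz'); W=cloud(a['d'],a['K'],a['T'],True); m=(np.hypot(W[...,0]-.4967,W[...,1]+.0145)<.025);print('before',np.median(W[m&(W[...,2]>.06)][:,2]))
# bystanders: before/after in the top and side views
z0={}
for cam in ('top','side'):
  a=np.load(f'pics/{cam}0.npz'); p,d,K,T=cap(cam,f'pics/{cam}9.png')
  for n,(c,lo,hi,r) in dict(bottle=((.722,-.072),.01,.2,.04),ring=((.705,-.2115),.03,.07,.055)).items():
    for dd in (a['d'],d):
      W=cloud(dd,K,T); q=W[(np.hypot(W[...,0]-c[0],W[...,1]-c[1])<r)&(W[...,2]>lo)&(W[...,2]<hi)&(dd>0)]; print(cam,n,len(q),q.mean(0).round(4))
  for pp in (a['p'],p):
    h=cv2.cvtColor(pp,cv2.COLOR_RGB2HSV); sl=(slice(150,205),slice(165,245)) if cam=='top' else (slice(145,200),slice(275,320))
    mm=cv2.inRange(h,(5,150,100),(20,255,255))[sl]; print(cam,'driver',np.argwhere(mm).mean(0).round(2),(mm>0).sum())
E
```

```text
plate (1916, array([ 0.4963, -0.0144,  0.0407]), ((0.49638786911964417, -0.014301145449280739), 0.04120365530252457), array([ 0.499, -0.014]))
cov (5491, array([ 0.4964, -0.0145,  0.0297]), ((0.49627476930618286, -0.014622843824326992), 0.030144747346639633), array([ 0.4964, -0.0145]))
cover z 0.08545001770388941
tilt deg [-0.11  0.01]
before 0.3101869140201819
top bottle 483 [ 0.7126 -0.0688  0.0952]
top bottle 485 [ 0.7125 -0.0689  0.0951]
top ring 438 [ 0.7042 -0.2119  0.047 ]
top ring 441 [ 0.7036 -0.2118  0.0472]
top driver [31.81 55.98] 288
top driver [31.81 55.98] 288
side bottle 1505 [ 0.7178 -0.087   0.0782]
side bottle 1512 [ 0.7178 -0.087   0.0781]
side ring 1268 [ 0.7044 -0.2183  0.0438]
side ring 1259 [ 0.7041 -0.2185  0.0439]
side driver [35.65 26.2 ] 282
side driver [35.65 26.22] 281
```

View pics/side9.png

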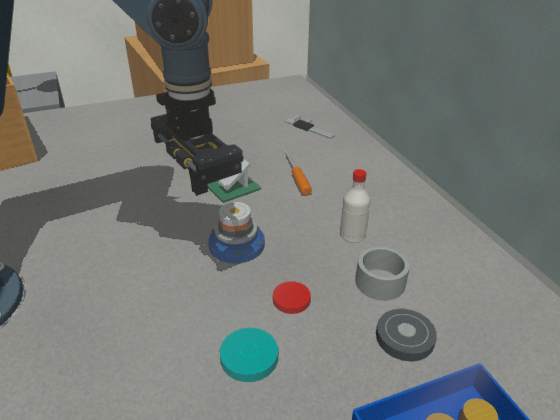

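The side picture shows the finished stack at (236,225) with the arm clear of it. The bottle (355,210), ring (382,272) and driver (300,180) haven't moved, so I'm handing in.

```bash
python3 -c "
from rig import workorder; print(workorder.hand_in())"
```

```text
the job is handed in; nothing more can be done
None
```

I stacked the backing, lining and cover on the sprung plate in that order, proofed the pack, and handed the job in at about 45.6 s of the 72 s allowed. I lowered each disc until the wrist force showed it resting, then released it.

- **Proof push:** I went down in small steps to the stop, at 9.4 mm of tool travel after contact. I held 19.9–20.0 N there for about 1.4 s, then let the plate rise slowly.
- **Final check of the pack:** the cover is centred on the plate to about 0.2 mm and is flat to about 0.1°. Its top is back at the unpressed height (85 mm measured, with the camera reading about 1 mm high). After placing, the backing was 0.3 mm off centre and the lining 0.6 mm off.
- **Bystanders:** the bottle, ring and screwdriver show no movement beyond measurement noise (under 1 mm).
- **Checks that failed or disagreed:**
  - The top-camera check of the lining was unusable because the arm blocked the view, so that figure comes from the wrist camera.
  - The wrist-camera re-check of the backing after the cover was on had too few points to use.
  - The "before" cover height I tried to compare against was a bad mask, so I ignored it.
  - During the hold there was also a sideways force of about 3.5 N.

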